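# Clamp the bar magnet with the slip-clutch knob

## Robot

A 6-joint arm with a two-finger parallel gripper is mounted at the origin on a cart in front of the work surface, level with it; the furniture and walls round the work are solid. World frame = base frame: x ahead of the robot, y to its left, z up, the work surface at z = 0. Lengths are in m, angles in rad, forces in N, time in s.
With the tool pointing down it reaches from about 0.275 to 0.85 m from the base axis. Payload 19 kg.
Tool frame: the origin (TCP) lies at the very end of the fingers, on their centre line; the grasp point (between the pads) lies 19 mm behind it; z points along the fingers, x is the direction in which the jaws open and shut, and the axes are right-handed (so a half turn about z gives the same grasp; the last joint's range is limited). The gripper opens to 85 mm and grips with 20 to 120 N. Pads are 22 mm wide; open, the fingers measure 114 mm over their backs; the gripper's body (76 mm by 85 mm) begins 54 mm behind the grasp point. The pads swing forward as they close: fully open they stand 13 mm farther back than shut.
Start: joints at [0.967, 0.15, 1.437, -0, 1.554, -0.134], TCP at [0.26, 0.513, 0.231] pointing down, gripper open.
Joint ranges: [-2.8, 2.8], [-0.68, 2.1], [0.12, 2.68], [-1.39, 4.53], [0.16, 2.79], [-2.81, 2.81]. Speed limits (rad/s): [1.89, 1.89, 2.22, 3.01, 3.01, 3.01].

## Interface

Orientations are given as a unit quaternion [w, x, y, z].
In Python, from workcell import status, snapshot, finish_job gives the robot as it stands.
- The arm moves only by the shell command python3 -m jog 'ROWS' [OPENING]. ROWS is JSON, one flat list of numbers, 4 for each row, row after row: the shift along the tool's x, y, z in mm, then the turn about the tool's z in degrees. In form: [tx, ty, tz, yaw, tx, ty, tz, yaw, ...]. A call has 1 to 12 rows; each row shifts and turns the commanded pose from where the row before left it, along the tool's axes as they then stand; what a row does not reach is not made up. A row lasts 1/10 s, in which the tool goes at most 50 mm and 8.59 degrees, less where a joint would pass 70% of its speed; a pose out of reach is approached as far as the arm can. A call is refused whole if a number of a shift passes 50 or a number of a turn 8.59, either way. A call with a gripper value outside its range is refused whole. OPENING is the gripper command: -1 is fully open, 1 is shut, values between are in proportion, set as the call begins (- or left out, the last holds). The fingers move at their own pace and stop on an object; the grip force is fixed at half the most. Time passes only in rows, so rows that do not move let the fingers close. It gives the time, the measured TCP pose, the force and the opening at its end, in the units of the state.
- status.get_obs(): the state, without advancing time (a new reading comes with each control period).
- snapshot(name): name is "side" or "top" or "wrist"; returns a dict with "image" (420x560x3 uint8, blue, green, red), "intrinsics" (3x3 intrinsics, pixels), "D" ([k1, k2, p1, p2, k3] as OpenCV has them; the pictures are not rectified), "world_from_camera" (4x4, takes a point from camera to world coordinates). Camera axes: x right, y down, z forward; pixel columns grow to the right and rows downward; lengths in m; the calibration is good to about 2 mm. A picture is of the moment at which its call begins. There is no depth.
- finish_job(): hands the job in, once; it reports no verdict.
The state is a dict: "t": time; "qpos": joint angles; "qvel": joint speeds; "effort": joint torques, N m; "tcp_pos": TCP position; "ee_rot": TCP orientation; "force": force on the tool from outside, world axes, zero at the start; "moment": the same for the moment, N m; "finger_gap": finger opening in m.
Only numpy, scipy, OpenCV 4.12 (cv2) and the standard library are available. Lean on these libraries where they do the work, as an engineer would, in place of code of your own. Each camera call takes 0.05 s, during which the arm holds its last target.

## Task

Lay the red-and-green bar magnet in the cradle of the magnet holder with its red end towards the end stop, let go of it, and close the jaw on it by turning the black cap of the clutch knob clockwise until the clutch slips, that is until the cap turns on visibly while the graduated collar under it stands still. Stop well before a quarter turn of slip, leave the magnet nipped between jaw and stop, and work by the cap only, as a magnet squeezed past the clutch's limit cracks. Leave the other things on the table where they are.

Things in the scene. Friction and masses are not known exactly. Their poses are not given: they have to be found in the camera images.
- magnet: Loose bar magnet, 15 mm wide (x), 81 mm long (y), 10.5 mm high, 85 g; one half red, the other green. Origin at the centre of its underside, y axis towards the red end.
- red_end (a point): Middle of the magnet's red end face, 40 mm from its centre along +y of the magnet, 5 mm above its underside.
- holder: Fixed magnet holder: dark base plate 66 x 180 x 12 mm (y = -116 to +64 mm of its frame), on it along y an aluminium bed 22 mm wide, top 22 mm above the table. Origin on the table under the middle of the cradle; y axis from the clutch knob to the end stop, z up. A grey gear head (50 x 50 mm, centre y = -87 mm, top 54 mm above the table) carries collar and cap on an upright axis.
- cradle (a point): Middle of the cradle on the bed's top, 22 mm above the table, axes as the holder's; the magnet's underside centre goes here, the magnet along y. Two pairs of guide ears (20 mm apart inside; y = -35..-23 and +23..+35 mm; tops 28 mm above the table) keep it straight; between the pairs the sides are open for fingers.
- stop_zone (a point): Point on the holder at y = +47 mm, 31 mm above the table. The end stop, a steel block 30 mm wide and 38 mm high above the table, stands fixed with its face within 3 mm of here (y = +44 to +50 mm of the holder); it is set anew each time and is not measured.
- jaw: Round jaw, slides along +y of the holder as the knob turns clockwise, 30 mm a turn (4.8 mm/rad), at most 18 mm, and stays where left: black disc, 16 mm diameter, on a rod, axis 31 mm above the table. Origin at the centre of its front face, at y = -45 mm of the holder at the start, so 8 to 14 mm must be closed to nip the magnet (1.7 to 3 rad of knob).
- collar: Graduated aluminium collar under the cap, 36 mm diameter, 55 to 63 mm above the table, geared to the jaw; friction about 0.14 N m. Origin on the knob's axis, y = -87 mm of the holder, 54 mm above the table; y axis through its thickest mark, along the holder's y at the start. Not to be gripped: that bypasses the clutch.
- cap: Black round cap of the clutch knob, 26 mm diameter, on the collar from 63.5 mm (origin, on the axis) to 87.5 mm above the table; white line on top along its y axis. Clockwise from above closes the jaw. It drives the collar through a clutch slipping at 0.26 N m; the jaw running free takes 0.14 N m and cap and collar lines agree; once the magnet is nipped (about 25 N) the cap turns alone.
- cap_top (a point): Centre of the cap's top face, 87.5 mm above the table.
- level: Loose bystander: plain light spirit level, 14 x 80 x 14 mm, origin at the centre of its underside.
- compass: Loose bystander: round black pocket compass, 48 mm across, 12 mm high.
- watch: Loose bystander: white stopwatch, 76 x 53 x 14 mm.
- eraser: Loose bystander: blue and cream eraser, 18 x 40 x 12 mm.
- driver: Loose bystander: screwdriver with blue handle, 178 mm long.
Things that resemble listed ones, but are neither listed nor needed, are in the scene too. Of the things like the magnet, leave any that is orange, pink or purple; of the rest the smaller one is meant.

How it is judged:
On the way, in this order (a step that is already met when the one before it is completed fails the run):
1. the magnet lies in the cradle between the guide ears, red end towards the stop, let go (x of magnet in the frame of holder between -0.006 and 0.006 m and z of magnet in the frame of holder between 0.018 and 0.026 m and angle between the y axis of magnet and the y axis of holder, either way round below 0.15 rad and y of red_end in the frame of holder above 0.02 m and contact force between the fingers and magnet below 0.3 N and linear speed of magnet below 0.01 m/s), for 0.2 s.
2. the jaw presses on the magnet and the clutch has slipped by at least 0.15 rad (x of magnet in the frame of holder between -0.006 and 0.006 m and z of magnet in the frame of holder between 0.018 and 0.026 m and angle between the y axis of magnet and the y axis of holder, either way round below 0.15 rad and y of red_end in the frame of holder above 0.02 m and contact force between jaw and magnet above 6 N and angle between the y axis of cap and the y axis of collar, either way round above 0.15 rad), for 0.1 s.
At the end, for the whole second after the job is handed in: The magnet lies in the cradle (within 6 mm across, 4 mm in height and 0.15 rad of the holder's y axis), red end towards the stop, at rest and let go, nipped by the jaw with more than 6 N, and the cap stands at least 0.15 rad from the collar's mark because the clutch has slipped (all of step 2 and contact force between the fingers and magnet below 0.3 N and linear speed of magnet below 0.01 m/s); the robot touches nothing.
It fails at once if the clutch is slipped by nearly a quarter turn (1.4 rad) or more (angle between the y axis of cap and the y axis of collar, either way round above 1.4 rad).
It fails at once if the jaw squeezes the magnet with more than 45 N (contact force between jaw and magnet above 45 N).
It fails at once if the spirit level, compass, stopwatch, eraser or screwdriver is shifted by more than 30 mm (distance of any of level, compass, watch, eraser, driver from where it was at the start of the episode above 0.03 m).
It also fails if it takes over 67 s, if anything falls off the work surface, if the arm or the gripper's body presses on something with over 40 N, if the wrist force passes 120 N, or if a joint passes its speed limit or range.

## Working session

There is one attempt and no reset: what is moved stays moved. The work goes in short steps, Python scripts to look and compute and a shell command to move; the robot and the scene stay as the last step left them, time stands still between calls to the robot, and variables do not carry over. Pictures are saved under pics/ and viewed, and the job is handed in when it is done.

```bash
mkdir -p pics; ls
cat > h.py <<'E'
import numpy as np, cv2, json
from workcell import status, snapshot, finish_job
def shot(name,fn):
    s=snapshot(name); cv2.imwrite('pics/%s.png'%fn,s['image']); np.savez('pics/%s.npz'%fn,**{k:np.array(v) for k,v in s.items()}); return s
def ld(fn): return dict(np.load('pics/%s.npz'%fn))
def ray(s,uv):
    p=cv2.undistortPoints(np.array([[uv]],float),s['intrinsics'],s['D'])[0,0]
    T=s['world_from_camera']; return T[:3,3],T[:3,:3]@np.array([p[0],p[1],1])
def onz(s,uv,z):
    o,d=ray(s,uv); return o+d*(z-o[2])/d[2]
def proj(s,P):
    T=np.linalg.inv(s['world_from_camera']); r=cv2.Rodrigues(T[:3,:3])[0]
    return cv2.projectPoints(np.array(P,float).reshape(-1,1,3),r,T[:3,3],s['intrinsics'],s['D'])[0][:,0]
E
python3 - <<'E'
from h import *
for n in ['side','top','wrist']:
    s=shot(n,n+'0'); print(n,np.round(s['world_from_camera'],3).tolist())
print(status.get_obs())
E
```

```text
pics
side [[-0.993, -0.047, 0.11, 0.373], [-0.119, 0.477, -0.871, 0.928], [-0.012, -0.878, -0.479, 0.531], [0.0, 0.0, 0.0, 1.0]]
top [[0.025, -0.981, 0.19, 0.284], [-1.0, -0.027, -0.006, 0.074], [0.011, -0.19, -0.982, 1.124], [0.0, 0.0, 0.0, 1.0]]
wrist [[0.453, 0.851, 0.267, 0.191], [0.892, -0.431, -0.138, 0.547], [-0.002, 0.3, -0.954, 0.373], [0.0, 0.0, 0.0, 1.0]]
{'t': 0.15, 'qpos': array([ 9.66997193e-01,  1.50855300e-01,  1.43785330e+00,  6.26916034e-06,
        1.55379127e+00, -1.34018111e-01]), 'qvel': array([ 0.00057702, -0.00127672, -0.00265971, -0.00040309, -0.00011039,
       -0.00103934]), 'effort': array([ 4.51790911e-03, -7.13377905e+01, -5.71042728e+01,  5.52341430e-05,
        7.07426516e-03,  1.72231726e-04]), 'tcp_pos': array([0.26021756, 0.51254392, 0.23083838]), 'ee_rot': array([ 1.80641095e-04,  8.52259010e-01,  5.23119847e-01, -4.16096823e-04]), 'force': array([-0.13064775,  0.02659987,  0.16009671]), 'moment': array([-0.0554411 ,  0.03188398, -0.00606806]), 'finger_gap': 0.0849974815363517}
```

View pics/top0.png

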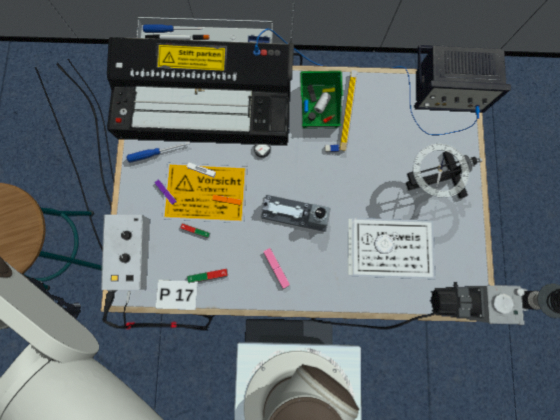

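View pics/side0.png

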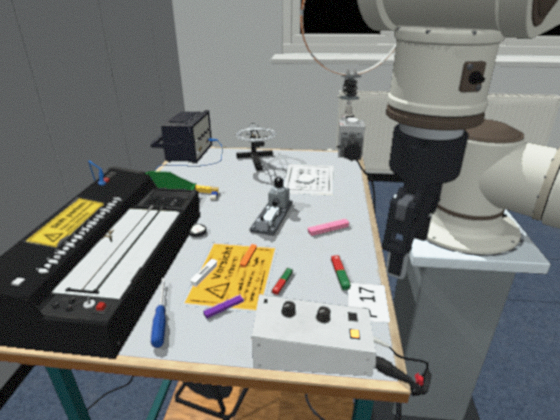

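View pics/wrist0.png

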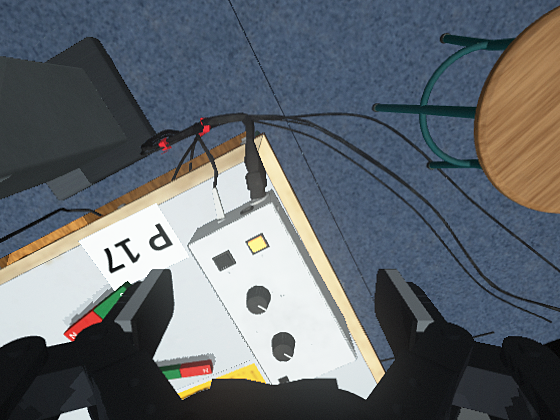

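Candidates in the top view: red/green bar at (195,230), larger red/green bar at (208,275), orange (227,200), purple (165,191) and pink (276,268). The description points to the smaller red/green one at (195,230). I'll check sizes and take a close crop.

Run:
```python
from h import *
s=ld('top0'); im=s['image']
hsv=cv2.cvtColor(im,cv2.COLOR_BGR2HSV)
H,S,V=cv2.split(hsv)
red=(((H<6)|(H>174))&(S>150)&(V>60)).astype(np.uint8); gr=((H>45)&(H<90)&(S>100)&(V>40)).astype(np.uint8)
for nm,m in (('r',red),('g',gr)):
    n,l,st,c=cv2.connectedComponentsWithStats(m)
    for i in range(1,n):
        if st[i,4]>25: print(nm,st[i],c[i].round(1),onz(s,c[i],.0105)[:2].round(4))
m=red|gr
cs,_=cv2.findContours(cv2.morphologyEx(m,cv2.MORPH_CLOSE,np.ones((3,3))),cv2.RETR_EXTERNAL,cv2.CHAIN_APPROX_NONE)
for c in cs:
    if cv2.contourArea(c)>60:
        P=np.array([onz(s,p[0],.0105)[:2] for p in c.astype(float)],np.float32)
        print(cv2.minAreaRect(P*1000))
a=cv2.resize(im[180:300,140:300],None,fx=5,fy=5,interpolation=cv2.INTER_CUBIC)
cv2.imwrite('pics/c1.png',cv2.resize(im[175:295,150:310],None,fx=5,fy=5,interpolation=cv2.INTER_CUBIC))
cv2.imwrite('pics/c2.png',cv2.resize(im[170:250,240:350],None,fx=7,fy=7,interpolation=cv2.INTER_CUBIC))
s=ld('side0')
cv2.imwrite('pics/c3.png',cv2.resize(s['image'][165:295,220:360],None,fx=4.5,fy=4.5,interpolation=cv2.INTER_CUBIC))
```

```text
r [261  50   6   6  32] [263.7  52.5] [0.9699 0.1158]
r [116 118   6   5  26] [118.3 119.9] [0.7475 0.5198]
r [181 224  14   8  58] [187.7 227.8] [0.4451 0.3038]
r [207 269  20  10 126] [216.7 273.7] [0.3251 0.2195]
r [126 323   8   6  27] [129.  324.9] [0.189  0.4382]
r [171 322   6   6  28] [173.2 324.6] [0.1926 0.3247]
g [ 300   71   43   57 1726] [321.5  96.8] [ 0.835  -0.0546]
g [195 229  14   8  66] [201.7 232.6] [0.4331 0.2656]
g [188 273  19   9 124] [197.2 277.2] [0.3146 0.2704]
((319.87103271484375, 244.7425079345703), (17.35500144958496, 102.59915161132812), 11.771552085876465)
((438.9853515625, 284.53338623046875), (78.17903900146484, 11.874348640441895), 73.11583709716797)
((830.5333862304688, -55.30177688598633), (172.74920654296875, 119.38267517089844), 2.8146097660064697)
```

View pics/c1.png

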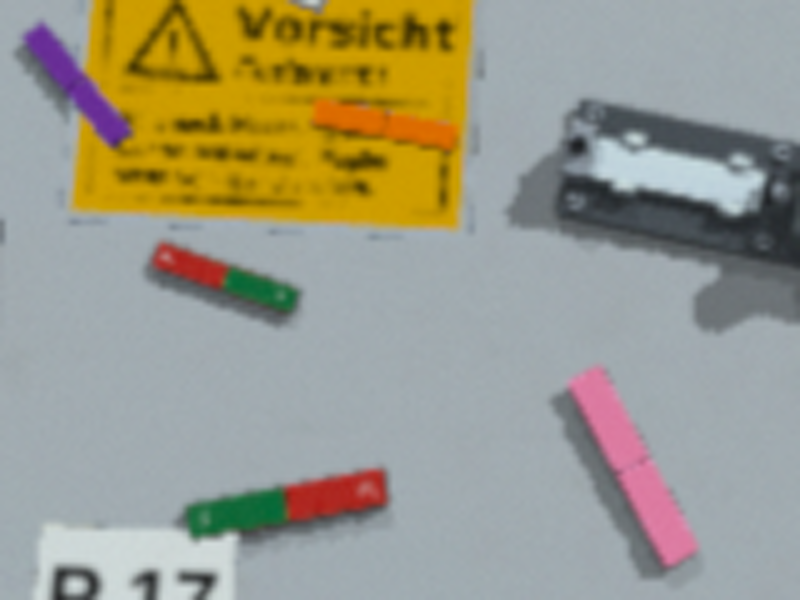

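View pics/c2.png

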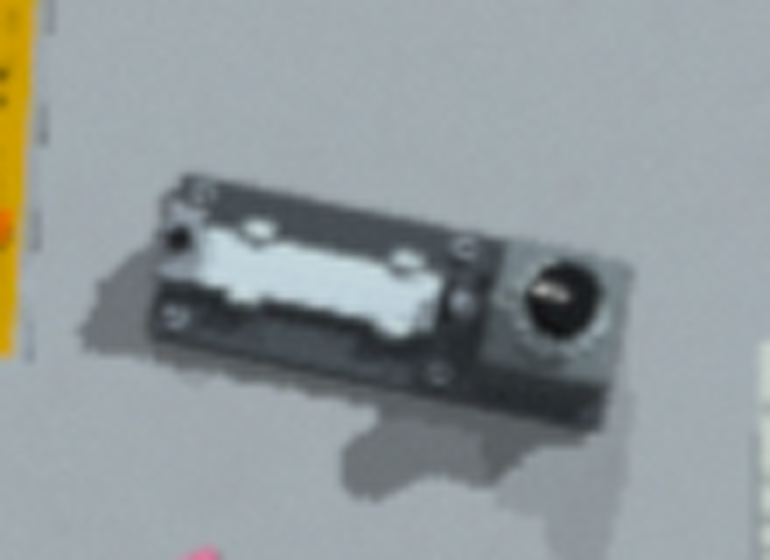

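View pics/c3.png

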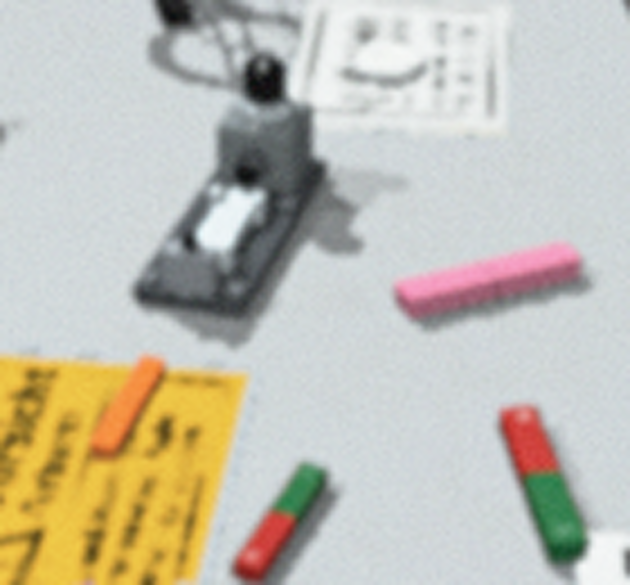

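The small red/green bar at (195,230) measures about 80 x 13 mm, and the other about 102 mm, so the small one is right. The crop shows its red end at the left, towards +y of the world and so on the stop side. I'll move over it and look.

```bash
python3 -m jog '[-20.4,43.8,0,8, -30.2,37.8,0,8, 0,0,0,0]' | tail -5; python3 -c "
from workcell import status;o=status.get_obs();print(o['tcp_pos'],o['ee_rot'],o['qpos'])"
```

```text
t: 0.45
tcp_pos: [0.3051, 0.4247, 0.2313]
ee_rot: [0.001, 0.918, 0.396, -0.0]
force: [-0.4, 0.1, 0.9]
finger_gap: 0.0853
[0.30509308 0.42469233 0.23126386] [ 6.50983398e-04  9.18399678e-01  3.95653369e-01 -1.41302511e-04] [ 8.01117932e-01  4.21897066e-02  1.55571163e+00 -1.09384526e-03
  1.54445246e+00 -1.24113554e-02]
```

```bash
cat >> h.py <<'E'
def yaw(o=None):
    o=o or status.get_obs(); q=o['ee_rot']; return np.degrees(2*np.arctan2(q[2],q[1]))
def need(x,y,yawdeg=None):
    o=status.get_obs(); a=np.radians(yaw(o)); d=(np.array([x,y])-o['tcp_pos'][:2])*1000
    tx=np.array([np.cos(a),np.sin(a)]); ty=np.array([np.sin(a),-np.cos(a)])
    print('t %.2f'%o['t'],'tcp',o['tcp_pos'].round(4),'yaw %.2f'%np.degrees(a),'q6 %.2f'%o['qpos'][5],'gap %.4f'%o['finger_gap'])
    print('tool shift x %.1f y %.1f'%(d@tx,d@ty), 'turn', None if yawdeg is None else round((np.degrees(a)-yawdeg+180)%360-180,2))
E
python3 -c "
from h import *;need(.439,.2845,-17)"
```

```text
t 0.45 tcp [0.3051 0.4247 0.2313] yaw 46.61 q6 -0.01 gap 0.0853
tool shift x -9.9 y 193.6 turn 63.61
```

```bash
python3 -m jog '[-2.5,48.4,0,0,-2.5,48.4,0,0,-2.5,48.4,0,0,-2.4,48.4,0,0,0,0,0,7.95,0,0,0,7.95,0,0,0,7.95,0,0,0,7.95,0,0,0,7.95,0,0,0,7.95,0,0,0,7.95,0,0,0,7.95]' | tail -5;python3 -m jog '[0,0,0,0,0,0,0,0]' >/dev/null; python3 -c "
from h import *;need(.439,.2845,-17);shot('wrist','w1');shot('top','t1')"
```

```text
t: 1.65
tcp_pos: [0.4388, 0.2894, 0.2311]
ee_rot: [0.0, 0.989, -0.146, -0.0]
force: [0.4, 0.4, -0.1]
finger_gap: 0.0855
t 1.85 tcp [0.4388 0.2893 0.2312] yaw -16.24 q6 0.72 gap 0.0853
tool shift x 1.5 y 4.6 turn 0.76
```

View pics/w1.png

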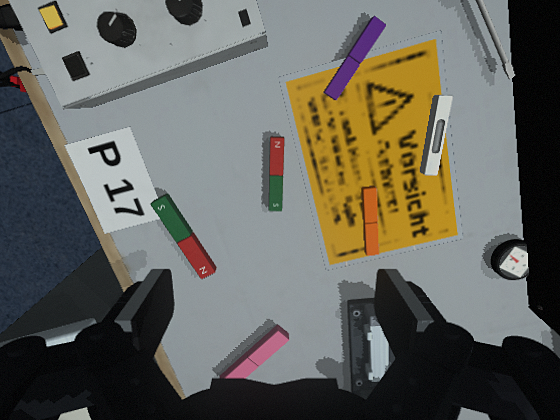

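The wrist picture shows the small magnet at (275,172) with red (N) up at (277,155), standing free. The holder's stop end is at (370,330), lower right. Next I measure the magnet here.

```bash
cat >> h.py <<'E'
def magnet(s,z,box=None,mina=300):
    im=s['image']; H,S,V=cv2.split(cv2.cvtColor(im,cv2.COLOR_BGR2HSV))
    red=(((H<6)|(H>174))&(S>130)&(V>50)).astype(np.uint8); gr=((H>45)&(H<90)&(S>90)&(V>30)).astype(np.uint8)
    m=cv2.morphologyEx(red|gr,cv2.MORPH_CLOSE,np.ones((3,3)))
    n,l,st,c=cv2.connectedComponentsWithStats(m)
    for i in range(1,n):
        if st[i,4]<mina: continue
        k=(l==i)
        if (k&(red>0)).sum()<50 or (k&(gr>0)).sum()<50: continue
        cs=cv2.findContours(k.astype(np.uint8),cv2.RETR_EXTERNAL,cv2.CHAIN_APPROX_NONE)[0][0]
        P=np.array([onz(s,p[0],z)[:2] for p in cs.astype(float)],np.float32)*1000
        r=cv2.minAreaRect(P); b=cv2.boxPoints(r)
        e=[b[1]-b[0],b[2]-b[1]]; e=max(e,key=np.linalg.norm)
        mr=np.array(np.nonzero(k&(red>0)))[::-1].mean(1); mg=np.array(np.nonzero(k&(gr>0)))[::-1].mean(1)
        d=(onz(s,mr,z)-onz(s,mg,z))[:2]
        if d@e<0: e=-e
        print('pix',c[i].round(0),'ctr mm',np.round(r[0],1),'size',np.round(r[1],1),'y-axis deg %.1f'%np.degrees(np.arctan2(e[1],e[0])),'by colours %.1f'%np.degrees(np.arctan2(d[1],d[0])))
E
python3 - <<'E'
from h import *
magnet(ld('w1'),.0105); magnet(ld('w1'),.006);magnet(ld('t1'),.0105,mina=80)
E
```

```text
pix [276. 173.] ctr mm [439.  285.2] size [79.6 14.2] y-axis deg 72.5 by colours 72.5
pix [183. 236.] ctr mm [319.8 244.4] size [ 23.4 105.7] y-axis deg -77.9 by colours -77.8
pix [276. 173.] ctr mm [438.8 284.3] size [80.6 14.3] y-axis deg 72.5 by colours 72.5
pix [183. 236.] ctr mm [318.1 242.9] size [ 23.6 107. ] y-axis deg -77.9 by colours -77.8
```

```bash
python3 -c "
from h import *;need(.439,.2848,-17.5)"
python3 -m jog '[1.2,4.5,45,1.3,0,0,45,0,0,0,45,0,0,0,35,0,0,0,0,0,0,0,0,0]' | tail -5; python3 -c "
from h import *;need(.439,.2848,-17.5);shot('wrist','w2')"
```

```text
t 1.95 tcp [0.4388 0.2893 0.2312] yaw -16.30 q6 0.72 gap 0.0855
tool shift x 1.4 y 4.2 turn 1.2
t: 2.55
tcp_pos: [0.439, 0.2847, 0.0622]
ee_rot: [0.0, 0.988, -0.154, -0.0]
force: [-0.1, 0.2, 1.5]
finger_gap: 0.0851
t 2.55 tcp [0.439  0.2847 0.0622] yaw -17.74 q6 0.74 gap 0.0851
tool shift x -0.1 y -0.1 turn -0.24
```

View pics/w2.png

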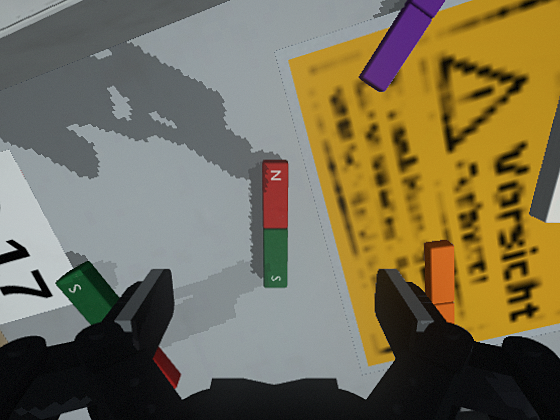

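```bash
python3 -c "
from h import *;s=ld('w2');magnet(s,.0105)
for z in (.0105,0.004): print(proj(s,[[.439,.2848,z]]))"
python3 -m jog '[0,0,20,-0.2,0,0,0,0,0,0,0,0,0,0,0,0]' 0 | tail -5
python3 -c "
from h import *;shot('side','s2')
s=ld('s2');p=proj(s,[[.439,.2847,.04]])[0].astype(int);print(p)
cv2.imwrite('pics/s2c.png',cv2.resize(s['image'][max(p[1]-80,0):p[1]+60,p[0]-80:p[0]+100],None,fx=4,fy=4))"
```

```text
pix [275. 223.] ctr mm [439.4 286.2] size [80.3 14.4] y-axis deg 72.6 by colours 72.4
[[275.10586766 228.851889  ]]
[[275.07172221 225.01290107]]
t: 3.0
tcp_pos: [0.4394, 0.2848, 0.0429]
ee_rot: [-0.0, 0.988, -0.153, 0.001]
force: [0.1, 0.0, 1.0]
finger_gap: 0.0428
[282 266]
```

View pics/s2c.png

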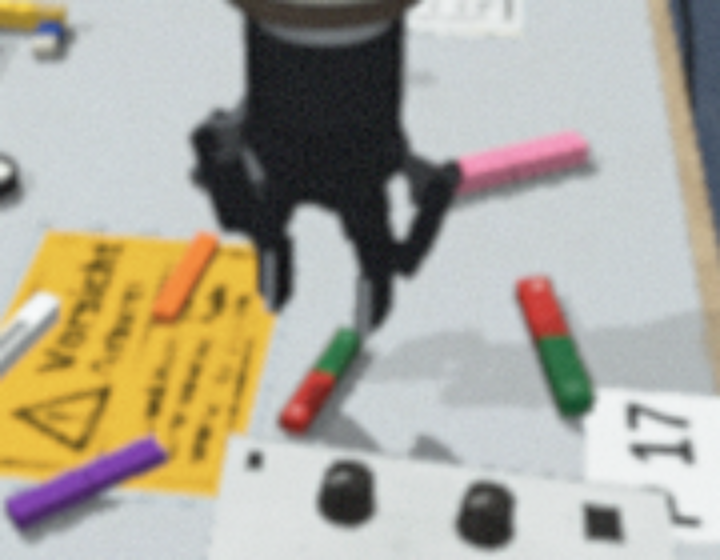

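```bash
python3 -m jog '[0,-0.8,20,0,0,0,19,0,0,0,0,0,0,0,0,0]' | tail -5
python3 -m jog '[0,0,0,0,0,0,0,0,0,0,0,0,0,0,0,0,0,0,0,0,0,0,0,0,0,0,0,0]' 1| tail -5
python3 -c "
from h import *;shot('wrist','w3');magnet(ld('w3'),.0105)"
```

```text
t: 3.45
tcp_pos: [0.4392, 0.2854, 0.0031]
ee_rot: [-0.0, 0.988, -0.153, 0.0]
force: [-0.5, -0.7, 0.3]
finger_gap: 0.0423
t: 4.15
tcp_pos: [0.4395, 0.2855, 0.0035]
ee_rot: [-0.0, 0.988, -0.153, 0.001]
force: [-3.1, -1.0, 10.5]
finger_gap: 0.0129
pix [274. 268.] ctr mm [439.  286.4] size [81.6 14.8] y-axis deg 72.4 by colours 72.4
```

View pics/w3.png

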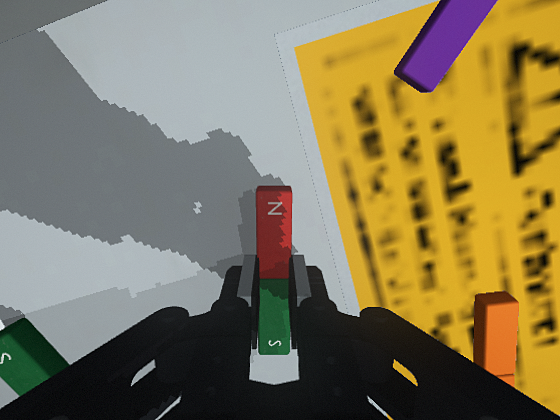

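Gripped: the pads flank the magnet at (274,290), gap 13 mm. I lift and work out the rough holder pose from the top view.

```bash
python3 -m jog '[0,0,-10,0,0,0,-30,0,0,0,-40,0,0,0,-40,0,0,0,-40,0,0,0,0,0]' | tail -5
python3 - <<'E'
from h import *
s=ld('top0')
f=lambda x,y:(240+x/7-.43,170+y/7-.43)
cap=onz(s,f(562,300),.0875); st=onz(s,f(178,237),.038); cr=onz(s,f(325,278),.022)
print(cap,st,cr, np.degrees(np.arctan2(*(cr-cap)[1::-1])),np.linalg.norm((cr-cap)[:2]))
for c in ((190,175),(152,338),(600,430)): print(onz(s,f(*c),.012))
u=(cr-cap)[:2];u/=np.linalg.norm(u); print(cap[:2]+u*.087)
need(*(cap[:2]+u*.087),-17)
E
```

```text
t: 4.8
tcp_pos: [0.4408, 0.2861, 0.1687]
ee_rot: [-0.002, 0.988, -0.153, 0.004]
force: [0.1, -0.5, -1.6]
finger_gap: 0.0126
[ 0.48226935 -0.04302807  0.0875    ] [0.51205943 0.09748182 0.038     ] [0.50087643 0.04084952 0.022     ] 77.4922740532371 0.08591666486407572
[0.54236154 0.09411852 0.012     ]
[0.47739361 0.10686986 0.012     ]
[ 0.44620201 -0.06644855  0.012     ]
[0.50111105 0.04190714]
t 4.80 tcp [0.4408 0.2861 0.1687] yaw -17.61 q6 0.74 gap 0.0126
tool shift x 131.4 y 214.5 turn -0.61
```

```bash
python3 -m jog '[33,35,0,-1,33,35,0,-1,33,35,0,-1,32,35,0,-1,0,0,0,-1.6,0,0,0,0,0,0,0,0]' | tail -5
python3 - <<'E'
from h import *
shot('wrist','w4'); magnet(ld('w4'),.176); need(.501,.042,-12)
E
```

```text
t: 5.5
tcp_pos: [0.5255, 0.1151, 0.1624]
ee_rot: [-0.0, 0.994, -0.105, -0.0]
force: [-0.2, -0.0, -1.6]
finger_gap: 0.0128
pix [274. 269.] ctr mm [525.6 119.6] size [77.6 14.2] y-axis deg 77.9 by colours 78.0
pix [550. 316.] ctr mm [634.1  75.3] size [12.5 53.6] y-axis deg 91.4 by colours 11.9
t 5.55 tcp [0.5255 0.1154 0.1624] yaw -11.99 q6 0.28 gap 0.0127
tool shift x -8.7 y 76.9 turn 0.01
```

View pics/w4.png

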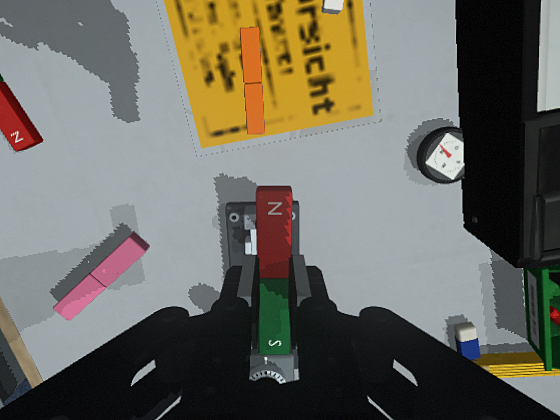

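The held magnet hides the holder, with its stop end at (240,215) behind it. I step aside to see it whole.

```bash
python3 -m jog '[-32,-35,-8,0,-32,-35,-8,0,-31,-15,-8,0,0,0,0,0,0,0,0,0]' | tail -5
python3 - <<'E'
from h import *
shot('wrist','w5'); need(.501,.042,-12)
E
```

```text
t: 6.05
tcp_pos: [0.4499, 0.2186, 0.1867]
ee_rot: [-0.0, 0.995, -0.103, 0.0]
force: [1.2, -0.9, -1.4]
finger_gap: 0.0127
t 6.10 tcp [0.4504 0.2179 0.1864] yaw -11.94 q6 0.51 gap 0.0127
tool shift x 85.9 y 161.7 turn 0.06
```

View pics/w5.png

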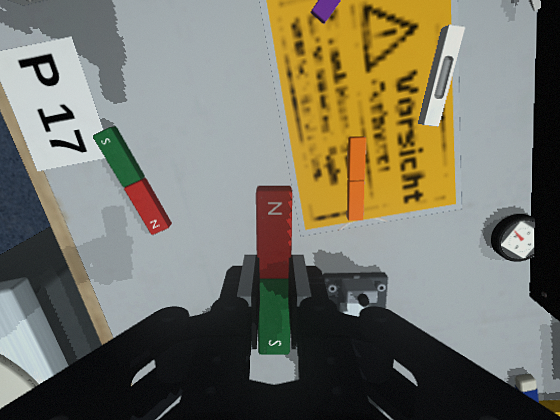

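```bash
python3 -m jog '[-5,48,-10,0,-5,48,-10,0,-5,48,-10,0,0,46,-10,0,0,0,0,0,0,0,0,0]' | tail -5
python3 - <<'E'
from h import *
shot('wrist','w6'); need(.501,.042,-12)
E
```

```text
t: 6.7
tcp_pos: [0.3967, 0.0333, 0.2264]
ee_rot: [-0.0, 0.994, -0.107, 0.0]
force: [0.6, -0.7, -1.1]
finger_gap: 0.0128
t 6.75 tcp [0.3967 0.0343 0.2261] yaw -12.12 q6 0.10 gap 0.0124
tool shift x 100.3 y -29.5 turn -0.12
```

View pics/w6.png

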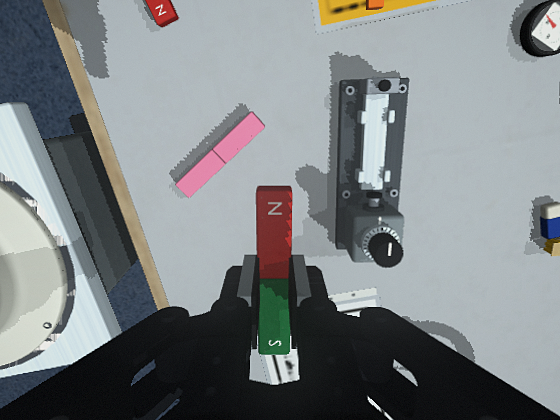

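The whole holder is now visible: cap at (386,249), collar mark at (380,219), bed from (377,98) to (373,188), stop with a black screw at (385,86). I enlarge it.

Run:
```python
from h import *
s=ld('w6')
cv2.imwrite('pics/c6.png',cv2.resize(s['image'][70:275,320:425],None,fx=2.9*1,fy=2.9,interpolation=cv2.INTER_CUBIC))
cv2.imwrite('pics/c6.png',cv2.rotate(cv2.resize(s['image'][70:272,325:415],None,fx=3.9,fy=3.9,interpolation=cv2.INTER_CUBIC),cv2.ROTATE_90_COUNTERCLOCKWISE))
```

```text
(no output)
```

View pics/c6.png

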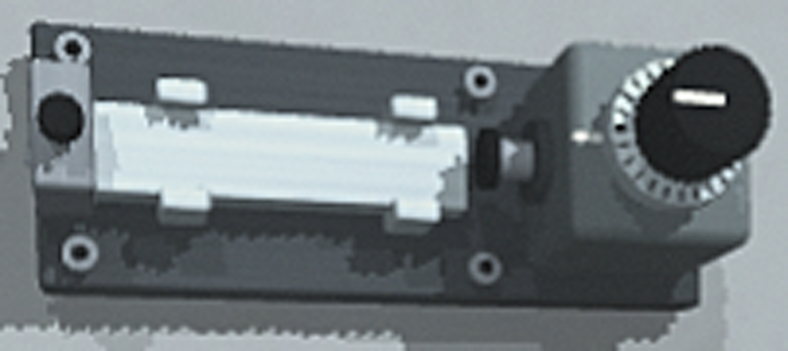

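Run:
```python
from h import *
s=ld('w6')
f=lambda x,y:(325+(350-y)/3.9-.4,70+x/3.9-.4)
W=lambda x,y,z: onz(s,f(x,y),z)[:2]*1000
def ang(a,b): d=a-b; return np.degrees(np.arctan2(d[1],d[0]))
sl=(W(73,48,.012)+W(79,252,.012))/2; sr=(W(480,81,.012)+W(485,267,.012))/2
print('screw mids',sl,sr,'axis',ang(sl,sr), np.linalg.norm(sl-sr))
e=[W(182,89,.028),W(415,106,.028),W(186,201,.028),W(415,209,.028)]
print('ears',np.round(e,1),'mean',np.mean(e,0),'axis',ang(e[0],e[1]),ang(e[2],e[3]))
bl=(W(95,100,.022)+W(95,200,.022))/2; br=(W(467,127,.022)+W(467,212,.022))/2
print('bed',bl,br,ang(bl,br),np.linalg.norm(W(95,100,.022)-W(95,200,.022)))
cap=W(714,100,.0875); print('cap',cap,'white',ang(W(675,95,.0875),W(727,100,.0875)))
p=np.array([W(33,25,.012),W(42,293,.012),W(698,305,.012)])
print('plate corners',p.round(1),ang(p[1],p[2]))
print('stop top corners',W(33,60,.038),W(90,62,.038),W(90,188,.038))
print('jaw',W(475,160,.031))
```

```text
screw mids [510.18919236  92.93891319] [490.88081028 -10.27972346] axis 79.40453762225906 105.0090499441702
ears [[517.3  66.1]
 [506.7   9.2]
 [490.6  71. ]
 [481.   14.8]] mean [498.89977794  40.28246938] axis 79.45227368413047 80.23401772652257
bed [506.94358784  89.00797798] [490.41462353  -2.99841442] 79.81544204082721 24.239296324494468
cap [483.42777827 -43.12576173] white 78.39976425207328
plate corners [[541.4  96.3]
 [476.7 108.5]
 [445.8 -66.3]] 79.95698099494044
stop top corners [524.21363497  98.83799516] [522.51964166  86.58371207] [494.12337242  92.85996092]
jaw [490.4950961   -2.76644458]
```

Run:
```python
from h import *
s=ld('w6'); o=status.get_obs()
magnet(s,o['tcp_pos'][2]+.007)
magnet(ld('w5'),.1865+.007)
need(.4988,.0409,-10.3)
```

```text
pix [274. 270.] ctr mm [396.1  34.1] size [81.8 14.8] y-axis deg 77.5 by colours 77.7
pix [132. 179.] ctr mm [403.  272.4] size [10.2 44.9] y-axis deg -77.7 by colours -77.9
pix [274. 269.] ctr mm [449.3 219.4] size [81.7 14.8] y-axis deg 78.0 by colours 78.0
t 6.75 tcp [0.3967 0.0343 0.2261] yaw -12.12 q6 0.10 gap 0.0124
tool shift x 98.4 y -27.9 turn -1.82
```

```bash
python3 -m jog '[33,-9.3,0,-0.6,33,-9.3,0,-0.6,32.8,-9.3,0,-0.6,0,0,45,0,0,0,45,0,0,0,45,0,0,0,0,0,0,0,0,0,0,0,0,0]' | tail -5
python3 - <<'E'
from h import *
shot('wrist','w7'); shot('side','s7');o=status.get_obs();magnet(ld('w7'),o['tcp_pos'][2]+.007);need(.4993,.0409,-10.3)
s=ld('s7');p=proj(s,[[.499,.041,.04]])[0].astype(int)
cv2.imwrite('pics/s7c.png',cv2.resize(s['image'][p[1]-60:p[1]+50,p[0]-60:p[0]+60],None,fx=5,fy=5,interpolation=cv2.INTER_CUBIC))
E
```

```text
t: 7.65
tcp_pos: [0.5002, 0.0429, 0.0937]
ee_rot: [-0.0, 0.996, -0.089, 0.001]
force: [0.6, 0.2, -1.1]
finger_gap: 0.0128
pix [274. 268.] ctr mm [499.3  43.8] size [81.7 14.9] y-axis deg 79.9 by colours 79.9
t 7.75 tcp [0.5    0.0426 0.0935] yaw -10.19 q6 0.11 gap 0.0126
tool shift x -0.4 y 1.8 turn 0.11
```

View pics/w7.png

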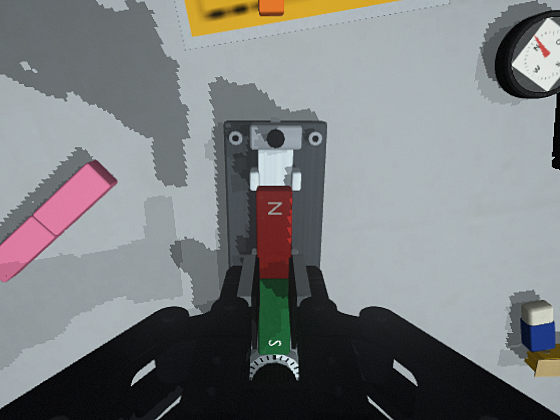

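View pics/s7c.png

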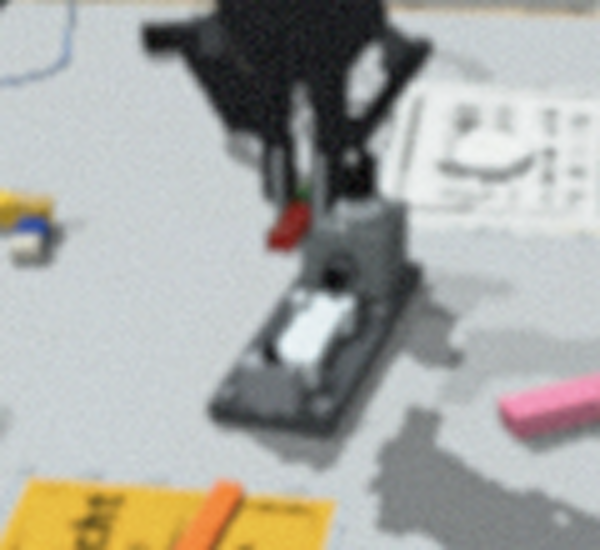

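In the wrist view the magnet (274,268) is over the bed with red towards the stop at (276,138). The side view agrees, with the magnet clear above the holder. I recheck alignment from the ears and screws in this picture.

Run:
```python
from h import *
s=ld('w7'); W=lambda x,y,z:onz(s,(x,y),z)[:2]*1000
u=np.array([np.cos(np.radians(79.7)),np.sin(np.radians(79.7))]); v=np.array([u[1],-u[0]])
c=np.array([499.3,40.9])
for n,P in (('screwmid',(W(235,139,.012)+W(316,139,.012))/2),('earmid',(W(255,179,.028)+W(296,179,.028))/2),('stopface',W(276,150,.038)),('plate end L',W(225,121.5,.012)),('plate end R',W(327,121.5,.012)),('mag',np.array([499.3,43.8]))):
    print(n,P.round(1),'y %.1f x %.1f'%((P-c)@u,(P-c)@v))
cv2.imwrite('pics/c7.png',cv2.resize(s['image'][110:290,200:350],None,fx=3.3,fy=3.3,interpolation=cv2.INTER_CUBIC))
```

```text
screwmid [509.3  92.1] y 52.1 x 0.7
earmid [505.3  70. ] y 29.7 x 0.7
stopface [508.8  88.9] y 49.0 x 0.8
plate end L [480.  108.3] y 62.9 x -31.1
plate end R [543.  97.] y 63.0 x 33.0
mag [499.3  43.8] y 2.9 x -0.5
```

View pics/c7.png

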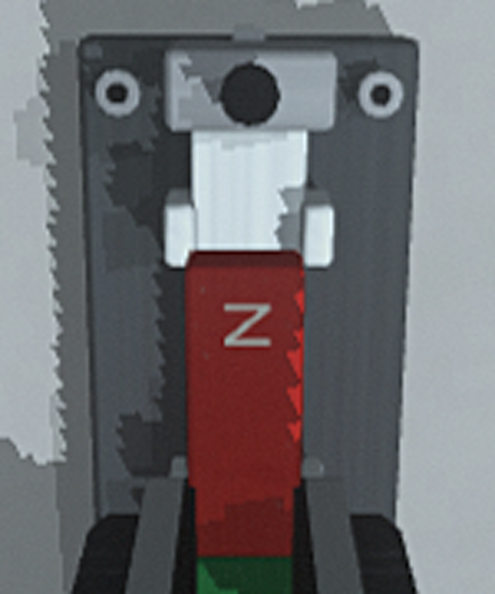

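```bash
python3 -m jog '[1.2,2.4,0,0,0,0,30,0,0,0,28,0,0,0,0,0,0,0,0,0]' | tail -5
python3 - <<'E'
from h import *
shot('wrist','w8'); shot('side','s8');o=status.get_obs();magnet(ld('w8'),o['tcp_pos'][2]+.007);need(.4993,.0409,-10.3)
s=ld('w8')
a=cv2.resize(s['image'][90:370,180:370],None,fx=2.1,fy=2.1,interpolation=cv2.INTER_CUBIC)
s=ld('s8');p=proj(s,[[.499,.041,.03]])[0].astype(int)
b=cv2.resize(s['image'][p[1]-35:p[1]+35,p[0]-30:p[0]+30],None,fx=6.4,fy=8.4,interpolation=cv2.INTER_CUBIC)
cv2.imwrite('pics/c8.png',np.hstack([a,b]))
E
```

```text
t: 8.25
tcp_pos: [0.5, 0.0397, 0.0343]
ee_rot: [0.0, 0.996, -0.089, 0.0]
force: [0.4, 0.0, 0.5]
finger_gap: 0.013
pix [274. 269.] ctr mm [499.3  41.1] size [81.2 14.8] y-axis deg 79.6 by colours 79.8
t 8.35 tcp [0.5006 0.0397 0.0351] yaw -10.22 q6 0.10 gap 0.0131
tool shift x -1.5 y -1.0 turn 0.08
```

View pics/c8.png

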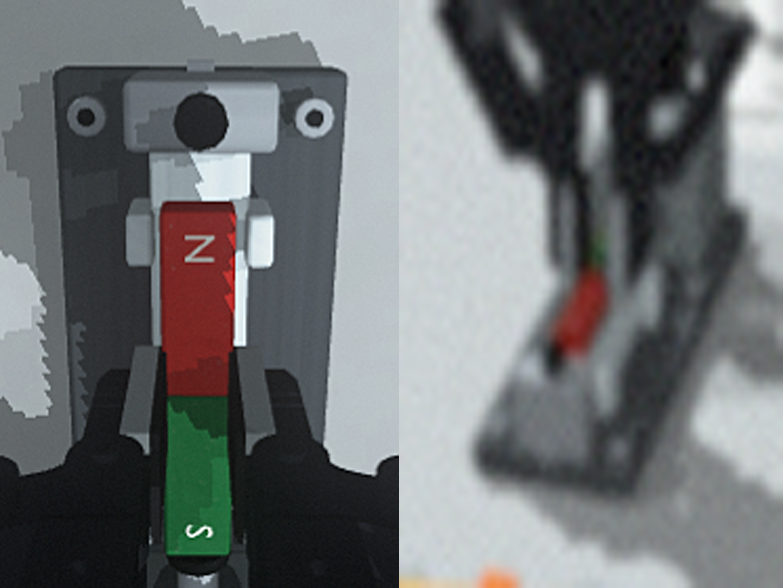

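Centred between the ears, red towards the stop. I lower it the rest of the way.

```bash
python3 -m jog '[0,0,5,0,0,0,3.7,0,0,0,0,0,0,0,0,0]' | tail -5;python3 -m jog '[0,0,0,0,0,0,0,0,0,0,0,0,0,0,0,0]' 0.2 | tail -5
python3 - <<'E'
from h import *
shot('wrist','w9'); magnet(ld('w9'),.0325);need(.4993,.0409,-10.3)
s=ld('w9')
cv2.imwrite('pics/c9.png',cv2.resize(s['image'][90:370,170:380],None,fx=2.1,fy=2.1,interpolation=cv2.INTER_CUBIC))
E
```

```text
t: 8.75
tcp_pos: [0.5001, 0.0398, 0.0255]
ee_rot: [0.0, 0.996, -0.089, 0.001]
force: [-3.8, -0.3, 12.6]
finger_gap: 0.0128
t: 9.15
tcp_pos: [0.4996, 0.0398, 0.0245]
ee_rot: [0.0, 0.996, -0.089, -0.0]
force: [-0.5, -0.0, -0.3]
finger_gap: 0.0341
pix [275. 270.] ctr mm [499.3  40.5] size [81.7 14.9] y-axis deg 79.7 by colours 79.7
t 9.20 tcp [0.4996 0.0398 0.0245] yaw -10.22 q6 0.10 gap 0.0344
tool shift x -0.5 y -1.0 turn 0.08
```

View pics/c9.png

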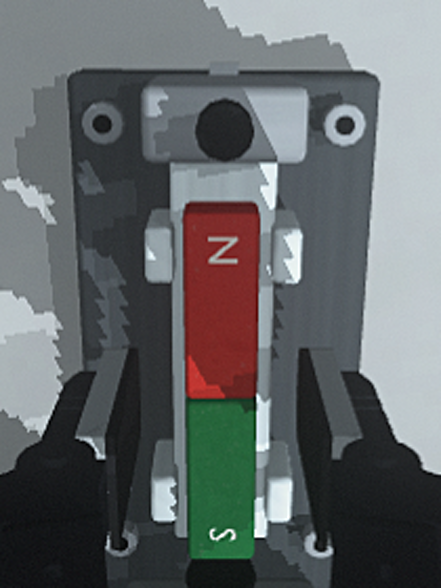

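The magnet (275,270) rests between all four ears, red at the stop side, with both fingers clear. Now I lift, turn the wrist back to gain range, and go over the cap.

```bash
python3 -m jog '[0,0,-40,0,0,0,-45,0,0,0,-45,0,0,42,0,0,0,41,0,0,0,0,0,0,0,0,0,0]' -0.3| tail -5
python3 - <<'E'
from h import *
shot('wrist','w10'); magnet(ld('w10'),.0325); need(.4838,-.0445)
print(status.get_obs()['moment'])
s=ld('w10')
cv2.imwrite('pics/c10.png',cv2.resize(s['image'][90:390,170:380],None,fx=2,fy=2,interpolation=cv2.INTER_CUBIC))
E
```

```text
t: 9.9
tcp_pos: [0.4848, -0.0424, 0.1546]
ee_rot: [-0.0, 0.996, -0.09, 0.0]
force: [0.3, 0.7, -0.6]
finger_gap: 0.0555
pix [274.  83.] ctr mm [498.7  39. ] size [79.2 14.4] y-axis deg 80.2 by colours 80.1
t 9.95 tcp [ 0.4849 -0.0417  0.1545] yaw -10.26 q6 -0.07 gap 0.0557
tool shift x -0.6 y 2.9 turn None
[ 0.04763532 -0.02114582  0.0014399 ]
```

View pics/w10.png

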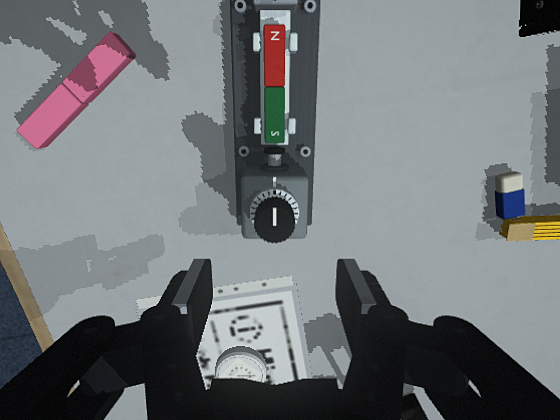

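View pics/c10.png

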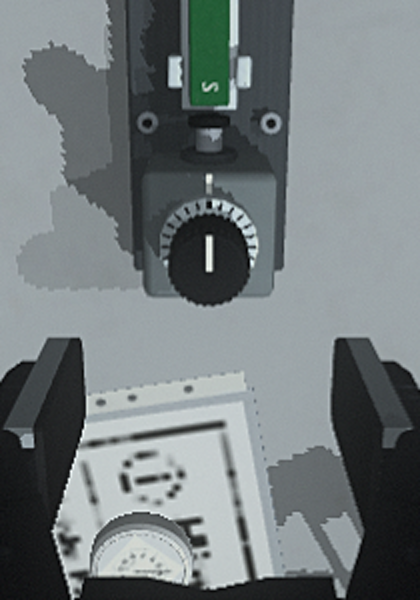

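Run:
```python
from h import *
s=ld('w10')
g=cv2.cvtColor(s['image'],cv2.COLOR_BGR2GRAY); 
m=(g<60).astype(np.uint8); m[:190]=0;m[250:]=0;m[:,:235]=0;m[:,315:]=0
n,l,st,c=cv2.connectedComponentsWithStats(m); i=1+np.argmax(st[1:,4]); print(st[i])
x,y,w,h=st[i][:4]; 
# top rim: lower arc
cx=x+w/2-.5; yb=y+h-.5
for zc in (.0875,):
    L=onz(s,(x-.5,yb-w/2),zc); R=onz(s,(x+w-.5,yb-w/2),zc); B=onz(s,(cx,yb),zc); print('diam',np.linalg.norm(L-R),'rim',B, )
    u=np.array([np.cos(np.radians(79.7)),np.sin(np.radians(79.7)),0]); print('centre',B+.013*u)
```

```text
[ 251  197   44   46 1421]
diam 0.028248721614644662 rim [ 0.48022041 -0.05712563  0.0875    ]
centre [ 0.48254484 -0.04433513  0.0875    ]
```

```bash
python3 -m jog '[-0.4,2.9,0,-8.3,0,0,0,-8.3,0,0,0,-8.3,0,0,0,-8.3,0,0,0,-8.3,0,0,0,-8.3,0,0,0,-8.3,0,0,0,-8.3,0,0,0,-8.3,0,0,0,-8.3,0,0,0,-8.3,0,0,0,-8.3]' | tail -5
python3 -m jog '[0,0,30,0,0,0,0,0,0,0,0,0]' | tail -5
python3 - <<'E'
from h import *
s=shot('wrist','w11'); need(.484,-.0445)
print(status.get_obs()['moment'])
cv2.imwrite('pics/c11.png',cv2.resize(s['image'][150:390,170:380],None,fx=2.5,fy=2.5,interpolation=cv2.INTER_CUBIC))
E
```

```text
t: 11.15
tcp_pos: [0.4841, -0.0434, 0.1544]
ee_rot: [-0.0, 0.708, 0.706, -0.0]
force: [0.2, 0.1, 0.1]
finger_gap: 0.0555
t: 11.45
tcp_pos: [0.4839, -0.0438, 0.1247]
ee_rot: [-0.001, 0.711, 0.703, -0.0]
force: [0.6, -0.1, 1.3]
finger_gap: 0.0553
t 11.50 tcp [ 0.4843 -0.0441  0.1254] yaw 89.40 q6 -1.81 gap 0.0558
tool shift x -0.4 y -0.3 turn None
[-0.02817382  0.03720284  0.00337644]
```

View pics/c11.png

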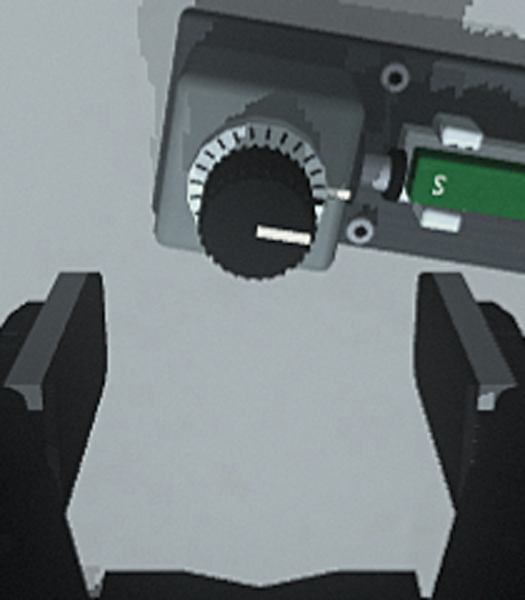

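The cap's top is at about (258,219) in the crop, with its white line pointing along the holder towards the magnet. I recheck the axis from this second direction.

Run:
```python
from h import *
s=ld('w11'); print(onz(s,(273.3,237.5),.0875), np.linalg.norm(onz(s,(170+198/2.5,237),.0875)-onz(s,(170+320/2.5,237),.0875)))
s=ld('w10'); print(onz(s,(273.8,222.6),.0875))
```

```text
[ 0.48069843 -0.04492774  0.0875    ] 0.027257687486093397
[ 0.48354753 -0.04361884  0.0875    ]
```

The lateral readings from both directions put the axis at about (0.484,-0.044), and the TCP stands there. I descend and close on the cap only, with tips at z≈0.068.

```bash
python3 -m jog '[0,0,20,0,0,0,20,0,0,0,17,0,0,0,0,0,0,0,0,0]' | tail -5
python3 -m jog '[0,0,0,0,0,0,0,0,0,0,0,0,0,0,0,0,0,0,0,0]' 1| tail -5
python3 - <<'E'
from h import *
s=shot('wrist','w12'); need(.484,-.0445)
print(status.get_obs()['moment'])
cv2.imwrite('pics/c12.png',cv2.resize(s['image'][150:390,170:380],None,fx=2.5,fy=2.5,interpolation=cv2.INTER_CUBIC))
E
```

```text
t: 12.0
tcp_pos: [0.4845, -0.0446, 0.0688]
ee_rot: [0.0, 0.711, 0.703, 0.0]
force: [-0.1, 0.9, -0.4]
finger_gap: 0.0554
t: 12.5
tcp_pos: [0.4846, -0.0446, 0.0689]
ee_rot: [0.001, 0.711, 0.703, 0.001]
force: [-1.6, 2.7, 9.6]
finger_gap: 0.0232
t 12.55 tcp [ 0.4845 -0.0446  0.0689] yaw 89.38 q6 -1.81 gap 0.0240
tool shift x 0.1 y -0.5 turn None
[ 0.44283908  0.33726761 -0.01354755]
```

View pics/c12.png

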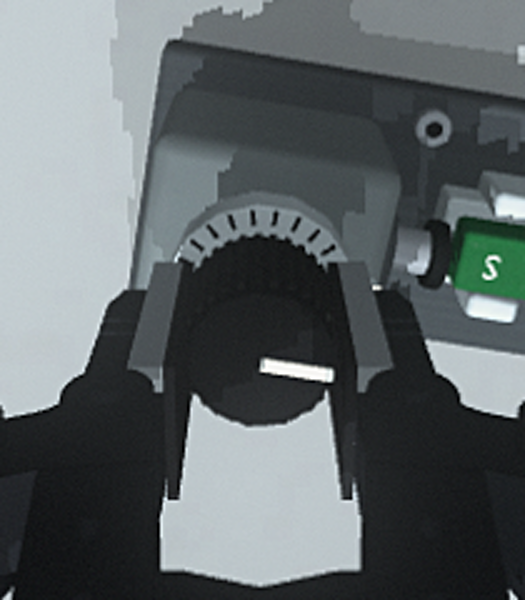

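Pads hold the cap with the graduated collar free beneath. I turn clockwise in portions.

```bash
python3 -m jog '[0,0,0,5,0,0,0,5,0,0,0,5,0,0,0,5,0,0,0,5,0,0,0,5,0,0,0,0]' | tail -5
python3 - <<'E'
from h import *
s=shot('wrist','w13'); need(.484,-.0445)
o=status.get_obs();print(o['moment'],o['force'])
cv2.imwrite('pics/c13.png',cv2.resize(s['image'][150:390,170:380],None,fx=2.5,fy=2.5,interpolation=cv2.INTER_CUBIC))
E
```

```text
t: 13.25
tcp_pos: [0.4846, -0.0445, 0.0689]
ee_rot: [0.0, 0.87, 0.494, 0.001]
force: [-2.1, 3.2, 11.0]
finger_gap: 0.0235
t 13.30 tcp [ 0.4846 -0.0445  0.0689] yaw 59.32 q6 -1.29 gap 0.0237
tool shift x -0.3 y -0.5 turn None
[ 0.47971163  0.3299247  -0.08405648] [-1.82455834  2.62064861 10.16006253]
```

View pics/c13.png

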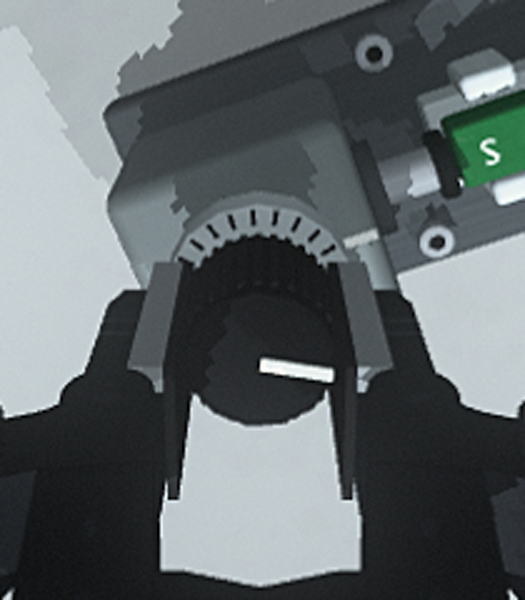

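Cap and collar turned together (their marks stand unchanged in the tool's view), and the jaw has advanced towards the green end. I continue.

```bash
python3 -m jog '[0,0,0,6,0,0,0,6,0,0,0,6,0,0,0,6,0,0,0,6,0,0,0,6,0,0,0,6,0,0,0,6,0,0,0,6,0,0,0,6,0,0,0,0]' | tail -5
python3 - <<'E'
from h import *
s=shot('wrist','w14'); need(.484,-.0445)
o=status.get_obs();print(o['moment'],o['force']); magnet(s,.0325)
cv2.imwrite('pics/c14.png',cv2.resize(s['image'][20:390,120:430],None,fx=1.6,fy=1.6,interpolation=cv2.INTER_CUBIC))
E
```

```text
t: 14.4
tcp_pos: [0.4847, -0.0445, 0.0689]
ee_rot: [-0.0, 1.0, -0.007, 0.001]
force: [-0.3, 4.4, 9.8]
finger_gap: 0.0236
t 14.45 tcp [ 0.4847 -0.0445  0.0688] yaw -0.69 q6 -0.24 gap 0.0240
tool shift x -0.7 y 0.0 turn None
[ 0.60532903  0.19487251 -0.15745205] [0.28173224 3.15884402 9.10209365]
pix [304.  75.] ctr mm [498.9  38.6] size [71.5 14.7] y-axis deg 79.7 by colours 79.4
```

View pics/c14.png

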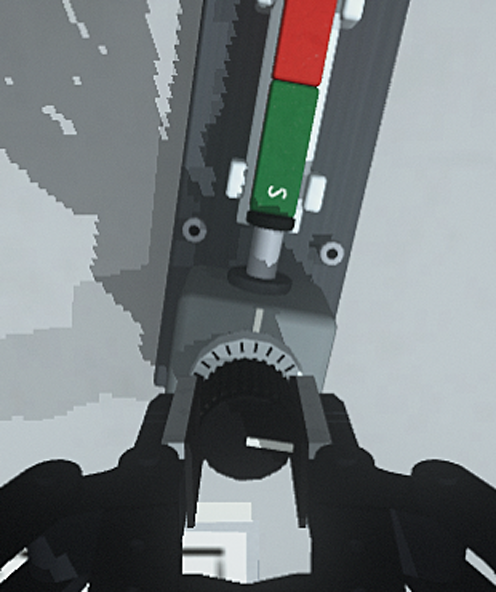

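Jaw has just met the green end (crop 270,218). No slip yet: the collar marks sit the same in the tool's view.

```bash
cat > step.py <<'E'
from h import *
import sys
n=sys.argv[1]
s=shot('wrist','w'+n); need(.484,-.0445)
o=status.get_obs();print(o['moment'].round(3),o['force'].round(1))
c=cv2.resize(s['image'][210:300,220:330],None,fx=7,fy=6,interpolation=cv2.INTER_CUBIC)
cv2.imwrite('pics/c%s.png'%n,c)
E
python3 -m jog '[0,0,0,5,0,0,0,5,0,0,0,5,0,0,0,5,0,0,0,5,0,0,0,5,0,0,0,5,0,0,0,0]' | tail -5
python3 step.py 15;python3 - <<'E'
from h import *
cv2.imwrite('pics/cmp.png',np.vstack([cv2.resize(ld(k)['image'][215:265,225:325],None,fx=6,fy=6,interpolation=cv2.INTER_CUBIC) for k in ('w14','w15')]))
E
```

```text
t: 15.25
tcp_pos: [0.4847, -0.0445, 0.0689]
ee_rot: [-0.0, 0.952, -0.307, 0.001]
force: [-0.4, 4.3, 10.0]
finger_gap: 0.024
t 15.30 tcp [ 0.4848 -0.0445  0.0689] yaw -35.68 q6 0.37 gap 0.0241
tool shift x -0.6 y 0.5 turn None
[ 0.636  0.041 -0.186] [-0.1  3.8 10.5]
```

View pics/cmp.png

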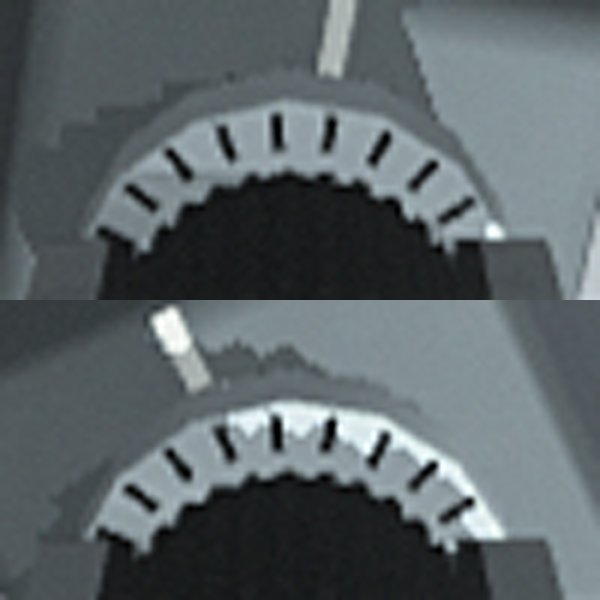

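View pics/w15.png

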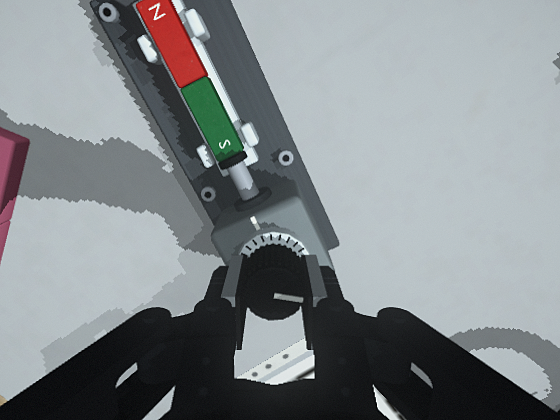

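No slip at 125° turned: the ticks in the two rows coincide. Now smaller steps.

```bash
python3 -m jog '[0,0,0,4,0,0,0,4,0,0,0,4,0,0,0,0]' | tail -5
python3 step.py 16
python3 -m jog '[0,0,0,3,0,0,0,3,0,0,0,0]' | tail -5
python3 step.py 17;python3 - <<'E'
from h import *
cv2.imwrite('pics/cmp2.png',np.vstack([cv2.resize(ld(k)['image'][215:265,225:325],None,fx=4,fy=4,interpolation=cv2.INTER_CUBIC) for k in ('w15','w16','w17')]))
E
```

```text
t: 15.7
tcp_pos: [0.4848, -0.0445, 0.0689]
ee_rot: [-0.0, 0.914, -0.405, 0.001]
force: [0.0, 3.4, 8.9]
finger_gap: 0.0239
t 15.75 tcp [ 0.4848 -0.0445  0.0689] yaw -47.67 q6 0.58 gap 0.0238
tool shift x -0.5 y 0.6 turn None
[ 0.659  0.048 -0.133] [-0.1  3.6  8.5]
t: 16.05
tcp_pos: [0.4848, -0.0445, 0.0689]
ee_rot: [-0.0, 0.892, -0.452, 0.001]
force: [0.1, 3.8, 8.8]
finger_gap: 0.0238
t 16.10 tcp [ 0.4848 -0.0445  0.0689] yaw -53.65 q6 0.69 gap 0.0241
tool shift x -0.5 y 0.6 turn None
[ 0.599  0.003 -0.07 ] [0.4 3.4 9.3]
```

View pics/cmp2.png

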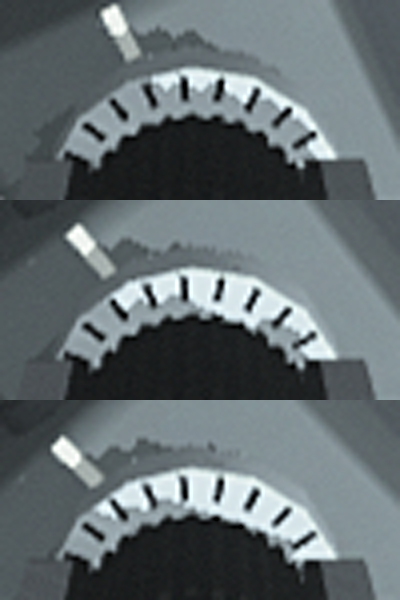

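Still no slip at 143°. On in 5–6° steps.

```bash
python3 -m jog '[0,0,0,3,0,0,0,3,0,0,0,0]' | tail -5
python3 step.py 18
python3 -m jog '[0,0,0,3,0,0,0,3,0,0,0,0]' | tail -5
python3 step.py 19;python3 - <<'E'
from h import *
cv2.imwrite('pics/cmp3.png',np.vstack([cv2.resize(ld(k)['image'][215:265,225:325],None,fx=4,fy=4,interpolation=cv2.INTER_CUBIC) for k in ('w17','w18','w19')]))
E
```

```text
t: 16.4
tcp_pos: [0.4848, -0.0445, 0.0689]
ee_rot: [-0.001, 0.867, -0.498, 0.001]
force: [0.4, 4.4, 8.7]
finger_gap: 0.024
t 16.45 tcp [ 0.4848 -0.0445  0.0689] yaw -59.65 q6 0.79 gap 0.0235
tool shift x -0.4 y 0.7 turn None
[ 0.666 -0.027 -0.118] [0.6 2.8 9. ]
t: 16.75
tcp_pos: [0.4848, -0.0445, 0.0689]
ee_rot: [-0.001, 0.84, -0.543, 0.001]
force: [0.5, 3.9, 8.5]
finger_gap: 0.0234
t 16.80 tcp [ 0.4848 -0.0445  0.0689] yaw -65.66 q6 0.90 gap 0.0237
tool shift x -0.4 y 0.7 turn None
[ 0.587 -0.108 -0.128] [-0.2  3.3  8.5]
```

View pics/cmp3.png

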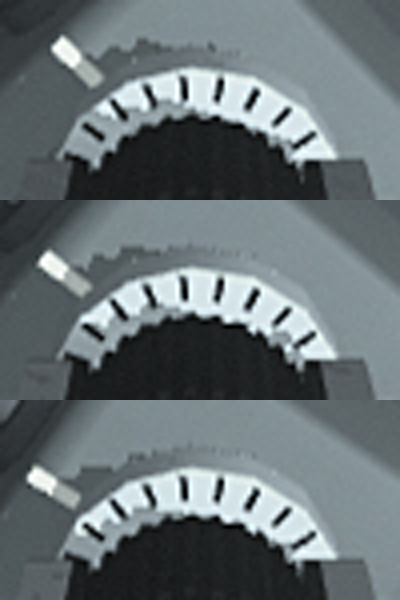

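```bash
python3 -m jog '[0,0,0,3,0,0,0,3,0,0,0,0]' | tail -5
python3 step.py 20
python3 -m jog '[0,0,0,3,0,0,0,3,0,0,0,0]' | tail -5
python3 step.py 21;python3 - <<'E'
from h import *
cv2.imwrite('pics/cmp4.png',np.vstack([cv2.resize(ld(k)['image'][215:265,225:325],None,fx=4,fy=4,interpolation=cv2.INTER_CUBIC) for k in ('w19','w20','w21')]))
E
```

```text
t: 17.1
tcp_pos: [0.4848, -0.0445, 0.0689]
ee_rot: [-0.001, 0.81, -0.586, 0.001]
force: [1.2, 3.2, 8.9]
finger_gap: 0.024
t 17.15 tcp [ 0.4848 -0.0445  0.0689] yaw -71.66 q6 1.00 gap 0.0239
tool shift x -0.3 y 0.8 turn None
[ 0.565 -0.112 -0.142] [0.3 4.3 8.9]
t: 17.45
tcp_pos: [0.4848, -0.0446, 0.0689]
ee_rot: [-0.001, 0.779, -0.628, 0.001]
force: [0.9, 2.8, 7.8]
finger_gap: 0.0238
t 17.50 tcp [ 0.4848 -0.0445  0.0689] yaw -77.66 q6 1.10 gap 0.0239
tool shift x -0.2 y 0.8 turn None
[ 0.572 -0.068 -0.126] [0.4 2.4 8.8]
```

View pics/cmp4.png

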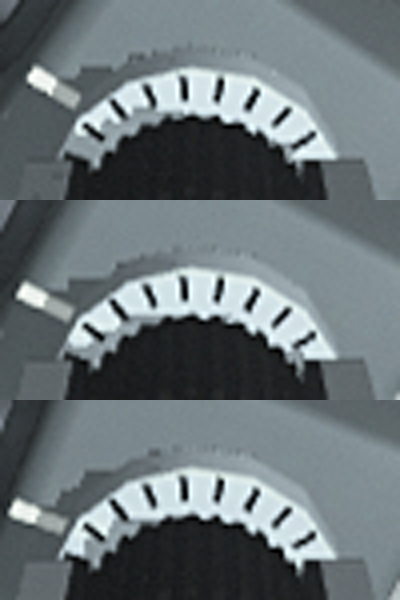

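View pics/w21.png

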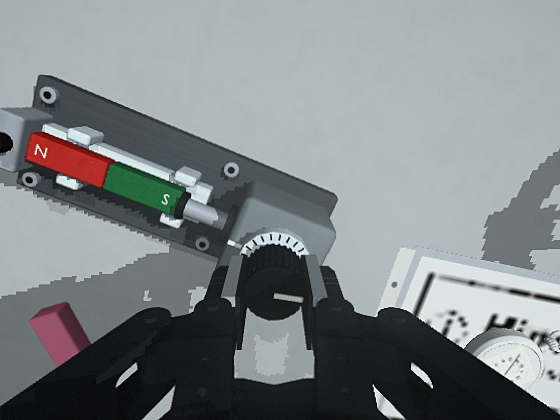

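At 167° the magnet's red end (28,145) is all but at the stop. Continue.

```bash
python3 -m jog '[0,0,0,2.5,0,0,0,2.5,0,0,0,0]' | tail -5
python3 step.py 22
python3 -m jog '[0,0,0,2.5,0,0,0,2.5,0,0,0,0]' | tail -5
python3 step.py 23;python3 - <<'E'
from h import *
cv2.imwrite('pics/cmp5.png',np.vstack([cv2.resize(ld(k)['image'][215:265,225:325],None,fx=4,fy=4,interpolation=cv2.INTER_CUBIC) for k in ('w21','w22','w23')]))
E
```

```text
t: 17.8
tcp_pos: [0.4848, -0.0446, 0.0689]
ee_rot: [-0.001, 0.751, -0.661, 0.001]
force: [0.6, 1.5, 8.4]
finger_gap: 0.0239
t 17.85 tcp [ 0.4848 -0.0445  0.0689] yaw -82.65 q6 1.19 gap 0.0238
tool shift x -0.1 y 0.8 turn None
[ 0.542 -0.141 -0.035] [1.  1.7 8.7]
t: 18.15
tcp_pos: [0.4848, -0.0446, 0.0689]
ee_rot: [-0.001, 0.721, -0.693, 0.001]
force: [0.6, 2.6, 8.6]
finger_gap: 0.024
t 18.20 tcp [ 0.4848 -0.0446  0.0689] yaw -87.64 q6 1.28 gap 0.0238
tool shift x -0.1 y 0.8 turn None
[ 0.53  -0.06   0.017] [0.  3.2 8.9]
```

View pics/cmp5.png

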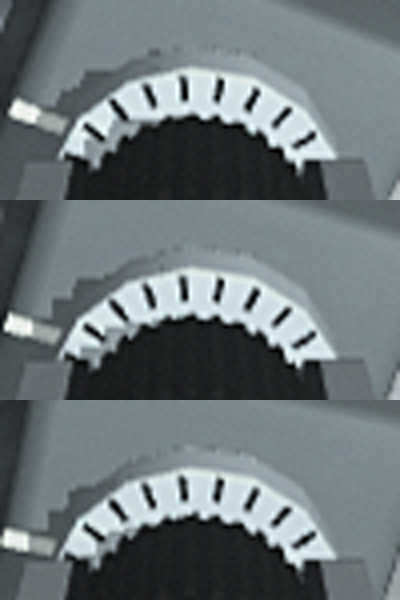

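Run:
```python
from h import *
s=ld('w23'); magnet(s,.0325)
cv2.imwrite('pics/v23.png',cv2.resize(s['image'][80:330,0:340],None,fx=2.3,fy=2.3,interpolation=cv2.INTER_CUBIC))
```

```text
pix [ 98. 201.] ctr mm [502.6  47.8] size [81.6 17.7] y-axis deg 79.4 by colours 79.5
```

View pics/v23.png

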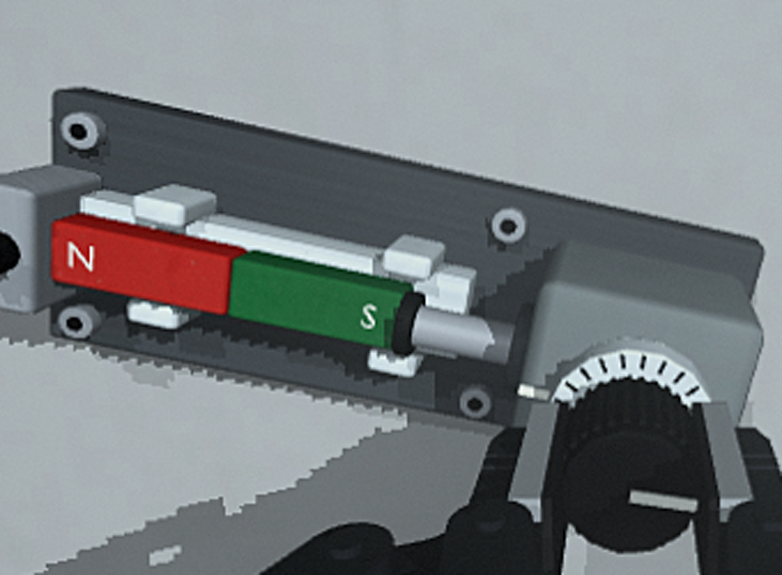

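The red end now meets the stop, but collar and cap still agree. Before going further I check by side view that the fingers are clear of the collar.

Run:
```python
from h import *
s=shot('side','s23'); p=proj(s,[[.4845,-.0445,.06]])[0].astype(int); print(p)
cv2.imwrite('pics/s23c.png',cv2.resize(s['image'][p[1]-40:p[1]+35,p[0]-45:p[0]+45],None,fx=8,fy=8,interpolation=cv2.INTER_CUBIC))
for k in range(3):
    snapshot('side'); print(status.get_obs()['moment'].round(3))
print(status.get_obs()['effort'].round(2))
```

```text
[277 187]
[ 0.53  -0.179  0.031]
[ 0.608 -0.088 -0.005]
[ 0.522 -0.076  0.009]
[-1.400e+00 -5.435e+01 -4.690e+01 -8.700e-01 -5.000e-02  2.000e-02]
```

View pics/s23c.png

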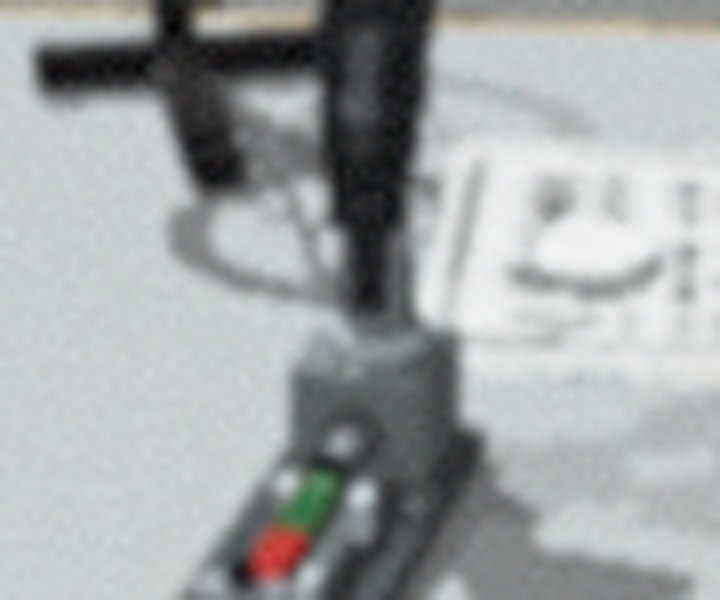

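Not clear enough at this resolution to be sure, so I regrip 4 mm higher on the cap to exclude touching the collar.

```bash
python3 -m jog '[0,0,0,0,0,0,0,0,0,0,-4,0,0,0,0,0]' 0.2 | tail -5
python3 step.py 24
python3 -m jog '[0,0,0,0,0,0,0,0,0,0,0,0,0,0,0,0]' 1 | tail -5
python3 step.py 25;python3 - <<'E'
from h import *
cv2.imwrite('pics/cmp6.png',np.vstack([cv2.resize(ld(k)['image'][205:300,225:325],None,fx=3,fy=2,interpolation=cv2.INTER_CUBIC) for k in ('w23','w24','w25')]))
E
```

```text
t: 18.8
tcp_pos: [0.4842, -0.0448, 0.0722]
ee_rot: [-0.0, 0.722, -0.692, 0.0]
force: [-0.8, 0.3, 0.2]
finger_gap: 0.0343
t 18.85 tcp [ 0.4841 -0.0447  0.0719] yaw -87.62 q6 1.28 gap 0.0341
tool shift x -0.2 y 0.1 turn None
[ 0.016 -0.049  0.034] [ 0.6 -0.3  0. ]
t: 19.25
tcp_pos: [0.4841, -0.0446, 0.072]
ee_rot: [-0.0, 0.722, -0.692, 0.0]
force: [-0.7, 1.7, 6.6]
finger_gap: 0.0234
t 19.30 tcp [ 0.4841 -0.0446  0.072 ] yaw -87.62 q6 1.28 gap 0.0232
tool shift x -0.1 y 0.1 turn None
[ 0.262  0.332 -0.046] [-3.   1.1  7.4]
```

View pics/cmp6.png

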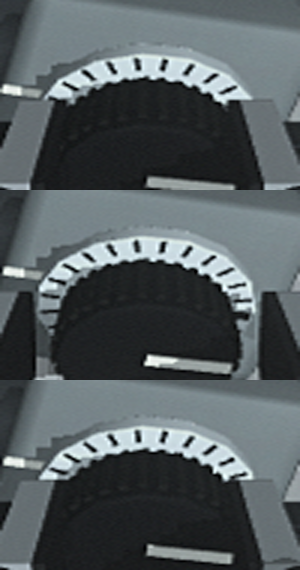

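Cap line and the collar's thick mark (right edge) agree. The same upward force at the higher grip shows it comes from the fingers swinging, not from the collar. I continue turning in 5° steps.

```bash
python3 -m jog '[0,0,0,2.5,0,0,0,2.5,0,0,0,0]' | tail -5
python3 step.py 26
python3 -m jog '[0,0,0,2.5,0,0,0,2.5,0,0,0,0]' | tail -5
python3 step.py 27;python3 - <<'E'
from h import *
cv2.imwrite('pics/cmp7.png',np.vstack([cv2.resize(ld(k)['image'][205:300,225:325],None,fx=5,fy=2.1,interpolation=cv2.INTER_CUBIC) for k in ('w25','w26','w27')]))
magnet(ld('w27'),.0325)
E
```

```text
t: 19.6
tcp_pos: [0.4841, -0.0445, 0.0719]
ee_rot: [0.0, -0.69, 0.724, -0.0]
force: [-1.6, 1.8, 6.5]
finger_gap: 0.0238
t 19.65 tcp [ 0.4841 -0.0445  0.072 ] yaw 267.36 q6 1.37 gap 0.0238
tool shift x -0.0 y 0.1 turn None
[0.281 0.347 0.052] [-2.   2.   6.3]
t: 19.95
tcp_pos: [0.4841, -0.0445, 0.0719]
ee_rot: [0.0, -0.658, 0.753, -0.0]
force: [-1.9, 2.4, 7.6]
finger_gap: 0.0236
t 20.00 tcp [ 0.4841 -0.0445  0.072 ] yaw 262.36 q6 1.45 gap 0.0238
tool shift x 0.0 y 0.1 turn None
[0.351 0.25  0.069] [-2.5  2.7  7. ]
pix [101. 227.] ctr mm [502.7  47.7] size [81.9 17.7] y-axis deg 79.5 by colours 79.6
```

View pics/cmp7.png

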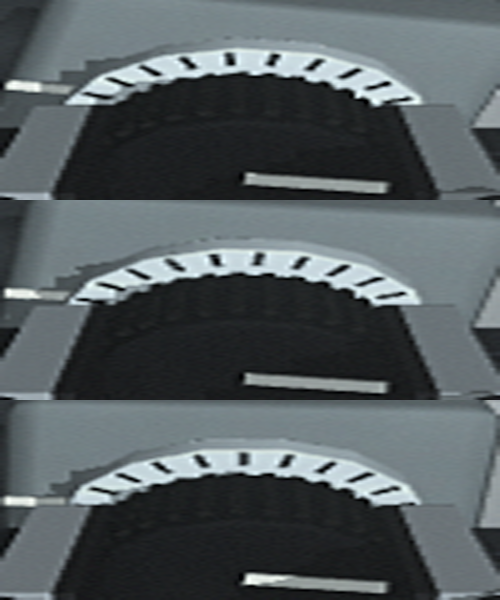

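The ticks seem to have shifted now, so I compare enlarged.

Run:
```python
from h import *
cv2.imwrite('pics/cmp8.png',np.vstack([cv2.resize(ld(k)['image'][213:260,225:325],None,fx=7,fy=3.1,interpolation=cv2.INTER_CUBIC) for k in ('w23','w25','w26','w27')]))
# tick angles: sample on the collar-top circle (z=.063, r=15.5..17) about the axis, in tool-relative angle
from scipy.signal import find_peaks
for k,yw,c in (('w22',-82.65,(.4848,-.0445)),('w23',-87.64,(.4848,-.0446)),('w25',-87.62,(.4841,-.0446)),('w26',-92.64,(.4841,-.0445)),('w27',-97.64,(.4841,-.0445))):
    s=ld(k); g=cv2.cvtColor(s['image'],cv2.COLOR_BGR2GRAY).astype(np.float32)
    th=np.arange(45,136,.5)  # tool-relative dir toward image-up = tool -y
    a=np.radians(yw); prof=0
    for r in (.0150,.0156,.0162,.0168):
        # angle measured ccw from above relative to tool x
        P=np.c_[c[0]+r*np.cos(a+np.radians(th)),c[1]+r*np.sin(a+np.radians(th)),0*th+.063]
        uv=proj(s,P).astype(np.float32); prof=prof+cv2.remap(g,uv[:,:1],uv[:,1:],cv2.INTER_LINEAR)[:,0]
    pk,_=find_peaks(-prof,prominence=60); print(k,th[pk])
```

```text
w22 [ 60.5  76.   93.5 109.5 126. ]
w23 [ 60.5  76.5  93.  109.5 126. ]
w25 [ 47.   61.5  77.   93.  108.5 124.5]
w26 [ 51.5  66.5  82.   97.5 113.  128.5]
w27 [ 56.5  71.5  87.  102.  117.5 134. ]
```

View pics/cmp8.png

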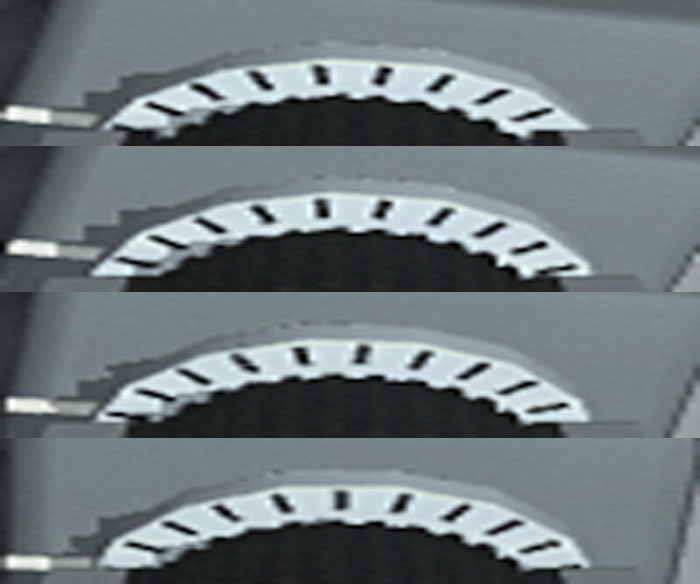

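The clutch slips: for each 5° of cap turn the ticks shift 5° relative to the tool, so about 10° of slip so far. I add about 14° for margin.

```bash
python3 -m jog '[0,0,0,2.5,0,0,0,2.5,0,0,0,2,0,0,0,0]' | tail -5
python3 step.py 28
python3 -m jog '[0,0,0,2.5,0,0,0,2.5,0,0,0,2,0,0,0,0]' | tail -5
python3 step.py 29
python3 - <<'E'
from h import *
from scipy.signal import find_peaks
for k,yw,c in (('w27',-97.64,(.4841,-.0445)),('w28',-104.64,(.4841,-.0445)),('w29',-111.64,(.4841,-.0445))):
    s=ld(k); g=cv2.cvtColor(s['image'],cv2.COLOR_BGR2GRAY).astype(np.float32)
    th=np.arange(45,136,.5); a=np.radians(yw); prof=0
    for r in (.0150,.0156,.0162,.0168):
        P=np.c_[c[0]+r*np.cos(a+np.radians(th)),c[1]+r*np.sin(a+np.radians(th)),0*th+.063]
        uv=proj(s,P).astype(np.float32); prof=prof+cv2.remap(g,uv[:,:1],uv[:,1:],cv2.INTER_LINEAR)[:,0]
    pk,_=find_peaks(-prof,prominence=60); print(k,th[pk])
E
```

```text
t: 20.4
tcp_pos: [0.4841, -0.0444, 0.0719]
ee_rot: [0.0, -0.611, 0.792, 0.0]
force: [-2.6, 2.1, 7.6]
finger_gap: 0.0238
t 20.45 tcp [ 0.4841 -0.0444  0.072 ] yaw 255.37 q6 1.58 gap 0.0238
tool shift x 0.1 y 0.1 turn None
[0.477 0.318 0.096] [-1.2  2.7  7.3]
t: 20.85
tcp_pos: [0.4841, -0.0444, 0.072]
ee_rot: [0.0, -0.561, 0.828, 0.0]
force: [-2.2, 3.8, 6.8]
finger_gap: 0.0236
t 20.90 tcp [ 0.4841 -0.0443  0.0719] yaw 248.37 q6 1.70 gap 0.0233
tool shift x 0.2 y 0.1 turn None
[0.626 0.25  0.072] [-1.3  1.8  7.3]
w27 [ 56.5  71.5  87.  102.  117.5 134. ]
w28 [ 48.5  63.5  78.5  94.  109.  125. ]
w29 [ 55.5  70.5  85.5 100.5 116.  132. ]
```

Slip is now about 24° (0.42 rad). I let go and rise straight up.

```bash
python3 -m jog '[0,0,0,0,0,0,0,0,0,0,0,0,0,0,-25,0,0,0,-40,0,0,0,-20,0,0,0,0,0,0,0,0,0]' -0.2 | tail -5
python3 - <<'E'
from h import *
s=shot('wrist','w30'); need(.484,-.0445); magnet(s,.0325)
cv2.imwrite('pics/c30.png',cv2.resize(s['image'][20:330,0:400],None,fx=1.9,fy=1.9,interpolation=cv2.INTER_CUBIC))
E
```

```text
t: 21.7
tcp_pos: [0.4839, -0.0447, 0.1564]
ee_rot: [0.0, -0.562, 0.827, -0.0]
force: [-0.5, 0.5, 0.7]
finger_gap: 0.0513
t 21.75 tcp [ 0.4837 -0.0446  0.1558] yaw 248.38 q6 1.70 gap 0.0514
tool shift x -0.2 y -0.3 turn None
pix [157. 217.] ctr mm [502.  48.] size [81.4 16.8] y-axis deg 79.3 by colours 79.6
```

View pics/c30.png

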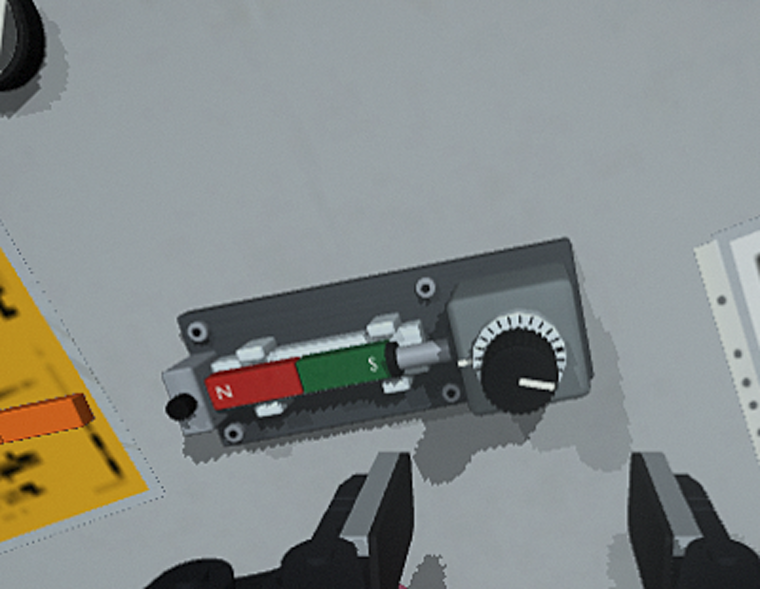

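The picture shows the magnet between jaw (395,358) and stop (190,390), red at the stop. The fingers are clear, and the cap line points to (556,386), off the collar's mark. One numeric check follows, then hand-in.

Run:
```python
from h import *
s=ld('w30'); f=lambda x,y:(x/1.9-.2,20+y/1.9-.2)
d=onz(s,f(556,386),.0875)-onz(s,f(519,381),.0875); print('cap y dir',np.degrees(np.arctan2(d[1],d[0])))
g=cv2.cvtColor(s['image'],cv2.COLOR_BGR2GRAY).astype(np.float32)
th=np.arange(-130,60,1.); prof=0
for r in (.0150,.0158,.0166):
    P=np.c_[.4841+r*np.cos(np.radians(th)),-.0445+r*np.sin(np.radians(th)),0*th+.063]
    uv=proj(s,P).astype(np.float32); prof=prof+cv2.remap(g,uv[:,:1],uv[:,1:],cv2.INTER_LINEAR)[:,0]
from scipy.signal import find_peaks
pk,pr=find_peaks(-prof,prominence=50,width=0); print([(th[i],round(w,1),round(p)) for i,w,p in zip(pk,pr['widths'],pr['prominences'])])
cv2.imwrite('pics/z30.png',cv2.resize(s['image'][175:245,235:305],None,fx=8,fy=8,interpolation=cv2.INTER_CUBIC))
print('moved since t0?'); t=shot('top','t30')
```

```text
cap y dir -119.81229748548229
[(np.float64(-114.0), np.float64(3.7), 222), (np.float64(-99.0), np.float64(6.4), 433), (np.float64(-84.0), np.float64(4.8), 315), (np.float64(-71.0), np.float64(4.9), 378), (np.float64(-57.0), np.float64(4.2), 371), (np.float64(-41.0), np.float64(4.3), 416), (np.float64(-26.0), np.float64(3.6), 367), (np.float64(-11.0), np.float64(4.3), 322), (np.float64(4.0), np.float64(4.3), 312), (np.float64(20.0), np.float64(4.1), 221), (np.float64(37.0), np.float64(5.4), 185), (np.float64(53.0), np.float64(4.8), 120)]
moved since t0?
```

View pics/z30.png

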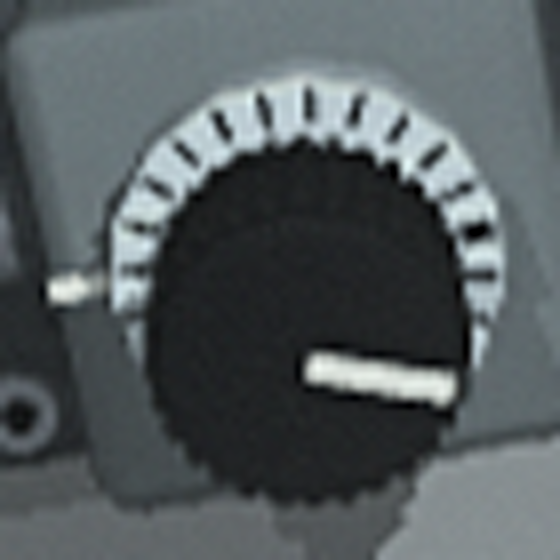

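View pics/t30.png

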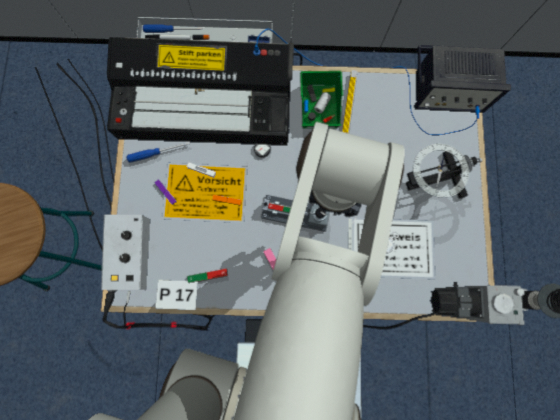

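The thick collar mark is at −99° and the cap line at about −120°. That is about 21° (0.37 rad) of slip, within the window. The bystanders in view stand where they were, and the fingers are clear.

```bash
python3 -c "
from workcell import finish_job; print(finish_job())"
```

```text
the job is handed in; nothing more can be done
None
```

I laid the smaller red/green magnet in the cradle with its red end towards the stop and let go. I then turned only the black cap clockwise, about 201° in all, until the clutch slipped, and handed the job in at about 22 s.

What the last checks showed:
- **Magnet:** it lies between the guide ears, touching both jaw and stop in the picture, about 1 mm off the axis across and within 1° of it.
- **Clutch slip:** about 24° (0.42 rad) counted from the tick shifts, and about 21° (0.37 rad) between cap line and thick collar mark. The two differ by about 3°, and both lie between 0.15 and 1.4 rad.
- **Rest of the scene:** the fingers are clear of everything. The bystanders I could see look unmoved; the arm hides part of the last top view.

Three points were less clean:
- **Late slip:** it began only after about 177° (3.09 rad), slightly past the stated 1.7 to 3 rad. I had regripped 4 mm higher by then to rule out touching the collar; the same upward force there suggests the fingers had not been on it.
- **Nip force:** not measured. I infer it from the slip, and the wrist moment was too noisy to confirm it.
- **Cap axis:** the views disagreed by up to about 3 mm. I used the readings that agreed.

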